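Release the mixer hood's safety catch and fit the carrier plate

TASK

The hood of the white bench mixer has popped ajar but is still held by the hidden sprung safety catch under its front lip: reach under the raised lip, push the catch's tab to the left (as you face the machine) and, without forcing the hood against the catch, lift the hood while the tab is held aside. Swing the hood right back until it stands upright by itself, then pick up the aluminium carrier plate, lower it gently over the two locating pins on the deck until it lies flush, and let go, leaving the hood upright. Leave the petri dish, squirt bottle and cup where they are.

Things in the scene. Friction and masses are not known exactly. Their poses are not given: they have to be found in the camera images.
- mixer: White bench mixer, fixed. Plinth 138 x 196 mm (x, y), deck 100 mm high. Origin on the worktop under the plinth; x points from the machine's front to its back, y to the left as one faces it, z up. Front face at x = -63 mm; the hood's lip juts out in front of it, with open space below down to the worktop (but for the keeper).
- deck (a point): Centre of the plate's place on the flat steel deck, on its surface, 100 mm above the worktop; axes as the mixer's. The two upright locating pins stand 50 mm either side of it along y (diameter 10 mm, 13.5 mm tall, tapered in the top 3.5 mm).
- hood_hinge (a point): Middle of the hood's hinge line, at the back of the deck, 100 mm above the worktop and 80 mm behind the deck point; the hinge runs along the mixer's y axis; axes as the mixer's.
- hood (a joint): Hood's angle, rad: 0 shut, starts ajar at 0.07 to 0.13, 1.57 upright, stop 1.58. A stiff friction hinge: it stays where left; about 4 N up at the lip lifts it. With the tab not pushed the catch stops it at about 0.19. The hood is a white shell 130 mm long, 192 wide, 56 high, open below, hinged at its lower back edge; a grey lip 170 mm wide, 6 mm thick juts 37 mm forward from its foot.
- lip_edge (a point): Middle of the front edge of the lip, on its underside, 165 mm from the hinge line; moves with the hood. With the hood shut its axes are the mixer's (x back along the lip's underside, y left, z up out of the lip) and it lies 2 mm above deck level; they turn with the hood.
- catch_tab (a point): Middle of the catch's finger tab, a steel plate hanging under the lip 65 mm left of its middle, hidden from above: 5 mm thick (y), 16 mm deep (x: 8 to 24 mm behind the lip's front edge), hanging 45 mm below the lip; this point is 27 mm below the underside, 16 mm behind the edge. Axes as lip_edge. A toe at its foot reaches back under the keeper.
- catch (a joint): How far the tab has been pushed to the left (mixer's +y), m: 0 at rest, stop at 0.016. Its spring pushes back with 1.5 N at rest, 3.9 N at the stop. The toe clears the keeper from about 0.010. Once the hood is above 0.35 rad the tab may be let go. The tab rises with the hood.
- carrier_plate: Loose aluminium plate 64 x 130 x 8 mm (x, y, z), flat on the worktop, 0.18 to 0.32 kg. Origin at the centre of its underside. Two 13 mm through holes, 50 mm either side of the centre along y. A solid rib to hold it by stands in the middle: 46 mm long (x), 14 mm thick (y), 8 to 44 mm above the underside. Either way round fits.
- petri: Bystander: lidded glass petri dish, 94 mm wide, 20 mm tall; origin at the centre of its underside.
- squirt_bottle: Bystander: white wash bottle with a bent spout, 209 mm tall; origin at the centre of its underside.
- cup: Bystander: small clear plastic cup, 62 mm wide, 58 mm tall; origin at the centre of its underside.
- keeper (a point): Centre of the small steel keeper block on the plinth's front face just under deck level, 15 x 17 x 6 mm, reaching 13 mm forward of the face; axes as the mixer's. The catch's toe strikes its underside when the hood is lifted with the tab not pushed aside.
Not all that is in view belongs to the job. Leave any turquoise look-alike of the carrier_plate alone.

How it is judged (in metres and radians):
On the way, in this order (a step that is already met when the one before it is completed fails the run):
1. the catch's tab is pushed aside (more than 9 mm) while the hood is still ajar (below 0.22 rad) (value of joint catch above 0.009 m and value of joint hood below 0.22 rad), for 0.05 s.
2. the hood is lifted past the catch (more than 0.4 rad) (value of joint hood above 0.4 rad), for 0.05 s.
3. the hood stands upright (more than 1.35 rad) (value of joint hood above 1.35 rad), for 0.1 s.
4. the carrier plate is lifted clear of the worktop (more than 40 mm), hood still upright (height (world z) of carrier_plate above 0.04 m and value of joint hood above 1.35 rad), for 0.1 s.
At the end, for the whole second after the job is handed in: The hood stands upright (above 1.35 rad) by itself; the carrier plate lies still over both pins, flush on the deck: centre within 4 mm of the deck site, underside less than 2.5 mm above the deck, tilt under 0.03 rad, long side along the deck's y axis within 0.06 rad (value of joint hood above 1.35 rad and horizontal distance between carrier_plate and deck below 0.004 m and z of carrier_plate in the frame of deck between -0.003 and 0.0025 m and angle between carrier_plate's own z axis and vertical below 0.03 rad and angle between the y axis of carrier_plate and the y axis of deck, either way round below 0.06 rad and linear speed of carrier_plate below 0.02 m/s); the robot touches nothing.
It fails at once if the hood is forced past the catch without the tab being pushed aside (value of joint hood between 0.215 and 0.245 rad and value of joint catch below 0.005 m).
It fails at once if the plate is dropped onto the deck (faster than 0.5 m/s close above it) (horizontal distance between carrier_plate and deck below 0.04 m and z of carrier_plate in the frame of deck below 0.02 m and linear speed of carrier_plate above 0.5 m/s).
It fails at once if a bystander is moved more than 30 mm (distance of any of petri, squirt_bottle, cup from where it was at the start of the episode above 0.03 m).
It also fails if it takes over 64 s, if anything falls off the work surface, if the arm or the gripper's body presses on something with over 40 N, if the wrist force passes 120 N, or if a joint passes its speed limit or range.

ROBOT

A 7-joint arm with a two-finger parallel gripper is mounted at the origin on a cart in front of the work surface, level with it; the furniture and walls round the work are solid. World frame = base frame: x ahead of the robot, y to its left, z up, the work surface at z = 0. Lengths are in m, angles in degrees, forces in N, time in s.
With the tool pointing down it reaches from about 0.425 to 0.875 m from the base axis. Payload 4.7 kg.
Tool frame: the origin (TCP) lies between the finger pads; the fingertips stand env.finger_overhang ahead of it and the grasp point (between the pads) lies 5 mm behind it (env.finger_overhang is the distance from the TCP to the fingertips, in m); z points along the fingers, y is the line along which they close (so a half turn about z gives the same grasp; the last joint's range is limited). The gripper opens to 87 mm and grips with 3 to 60 N. Pads are 19 mm wide; open, the fingers measure 117 mm over their backs; the gripper's body (75 mm by 190 mm) begins 51 mm behind the grasp point.
Start: joints at [70.422, 18.392, -4.016, 83.108, 1.295, 78.541, -3.26], TCP at [0.226, -0.609, 0.237] pointing down, gripper open.
Joint ranges: [-163.93, 163.93], [-17.29, 119.83], [-79.2, 71.16], [3.27, 140.29], [-89.18, 269.18], [5.43, 117.66], [-154.24, 154.24]. Speed limits (degrees/s): [147.25, 147.25, 180, 180, 180, 180, 180].

INTERFACE

Orientations are given as [roll, pitch, yaw] about the fixed x, y, z axes, in that order (R = Rz(yaw) Ry(pitch) Rx(roll)).
In Python, from cell import telemetry, eyes, env, models gives the robot as it stands. The module is installed in compiled form; this text tells all that it offers.
- The arm moves only by the tool drive_tool, never from a script. Its arguments are lists of equal length, an entry for each row: "angular": the turn, a rotation vector about the tool's x, y, z in rad, a list of three; "delta_pos": the shift along the tool's x, y, z in cm, a list of three; "gripper": the finger opening in cm, from 0 to 8.7. A call has 1 to 20 rows; each row shifts and turns the commanded pose from where the row before left it, along the tool's axes as they then stand; what a row does not reach is not made up. A row lasts 1/10 s, in which the tool goes at most 50 mm and 8.59 degrees, less where a joint would pass 70% of its speed; a pose out of reach is approached as far as the arm can. A call with a gripper value outside its range is refused whole. The fingers move at their own pace and stop on an object; "squeeze" is the grip in N (left out, the last holds). Time passes only in rows, so rows that do not move let the fingers close. It gives the time, the measured TCP pose, the force, the opening and the grip force at its end, in the units of the state.
- telemetry.get_obs(): the state, without advancing time (a new reading comes with each control period).
- eyes.read_camera(name): name is "side" or "top" or "wrist"; returns a dict with "pixels" (480x640x3 uint8, red, green, blue), "mtx" (3x3 intrinsics, pixels), "origin" and "orientation" of the camera in the world. Camera axes: x right, y down, z forward; pixel columns grow to the right and rows downward; lengths in m; the calibration is good to about 2 mm. The wrist camera is an equidistant fisheye: a pixel r from the principal point sees the ray r / f radians off the axis. A picture is of the moment at which its call begins. There is no depth.
- env.sign_off(): hands the job in; it is judged then, once.
Trained networks look in a picture, given as the dict that the camera call returned (one of the last four; its "shot" number tells which), for a name from the list of things; names that differ only in an ending like _2 or _b are one class to them, and where a whole thing is asked for, a point or a joint stands for the part that bears it (a point fixed in the world has none). Each returns a list of dicts, best first, with "p" (0 to 1); they miss things now and then, are a little off and sometimes report something else, mostly with a low value. They report only what shows in the picture. A call takes as long as a camera call. They do not tell look-alikes from the thing itself.
- models.search_frame(picture, target): "centre" ([column, row] in pixels, amid what is visible of it).
- models.cut_out(picture, target): "pixels" (480x640 bool, what is visible of it) and "centre" ([column, row] in pixels, amid what is visible of it).
The state is a dict: "time_s": time; "qpos": joint angles; "joint_velocities": joint speeds; "effort": joint torques, N m; "tool_pos": TCP position; "tool_rot": TCP orientation; "force": force on the tool from outside, world axes, zero at the start; "wrist_torque": the same for the moment, N m; "grip_width": finger opening in m; "grasp_force": force on a finger pad.
Only numpy, scipy, OpenCV 4.12 (cv2) and the standard library are available. Lean on these libraries where they do the work, as an engineer would, in place of code of your own. Each camera call takes 0.05 s, during which the arm holds its last target. There are 200 camera calls.

## Working session

There is one attempt and no reset: what is moved stays moved. The work goes in short steps, Python scripts to look and compute and a tool call to move; the robot and the scene stay as the last step left them, time stands still between calls to the robot, and variables do not carry over. Pictures are saved under pics/ and viewed, at most 10 in all, crops included, and the job is handed in when it is done.

Besides the shell and the picture viewer there is one more tool, called after "Request:" by a JSON object that holds its "fn" and its "kwargs". drive_tool: Moves the arm, as the interface text tells. Its arguments: {"type":"object","properties":{"angular":{"type":"array","items":{"type":"array","items":{"type":"number"}}},"delta_pos":{"type":"array","items":{"type":"array","items":{"type":"number"}}},"gripper":{"type":"array","items":{"type":"number"}},"squeeze":{"type":"number"}},"required":["angular","delta_pos","gripper"]}

```bash
mkdir -p pics; python3 - <<'E'
from cell import telemetry, eyes, env, models
import cv2
print(env.finger_overhang); o=telemetry.get_obs(); print(o['tool_pos'],o['tool_rot'],o['grip_width'],o['time_s'])
ims=[]
for n in ['side','top']:
    p=eyes.read_camera(n); print(n,p['mtx'],p['origin'],p['orientation'])
    cv2.imwrite(f'pics/{n}0.png',p['pixels'][...,::-1])
    for t in ['mixer','hood','lip_edge','catch_tab','carrier_plate','petri','squirt_bottle','cup']:
        print(t,[(d['centre'],round(d['p'],2)) for d in models.search_frame(p,t)][:3])
E
```

```text
0.014
[ 0.22615461 -0.60882672  0.23545411] [-1.79892108e+02  7.47293815e-03  2.03840281e+01] 0.08693525548823054 0.0
side [[620.98232118   0.         316.13350764]
 [  0.         620.98232118 237.69847515]
 [  0.           0.           1.        ]] [ 0.25361313 -1.29192819  1.09342493] [-125.98820544   -0.38856351  -11.53087864]
mixer [([351.4, 228.8], 0.85)]
hood [([350.3, 220.1], 0.92)]
lip_edge [([352.0, 217.7], 0.79), ([352.1, 229.2], 0.33)]
catch_tab [([350.5, 232.0], 0.57)]
carrier_plate [([242.2, 236.6], 0.86), ([250.9, 377.9], 0.83), ([269.3, 262.1], 0.82)]
petri [([397.0, 323.1], 0.61)]
squirt_bottle [([321.8, 183.3], 0.96)]
cup [([274.6, 200.3], 0.88), ([351.1, 232.5], 0.57)]
top [[624.39835727   0.         325.55934329]
 [  0.         624.39835727 246.50225799]
 [  0.           0.           1.        ]] [0.14304151 0.17304316 1.65427642] [-1.65527988e+02  9.80158369e-02 -1.07269860e+02]
mixer [([309.4, 206.5], 0.75)]
hood [([310.9, 207.4], 0.91)]
lip_edge [([309.7, 209.4], 0.65)]
catch_tab []
carrier_plate [([495.4, 296.8], 0.97), ([445.3, 242.4], 0.85), ([398.7, 307.0], 0.84)]
petri [([405.4, 172.0], 0.59), ([206.4, 249.7], 0.28)]
squirt_bottle [([209.2, 248.1], 0.88)]
cup [([228.2, 308.5], 0.84)]
```

View pics/side0.png

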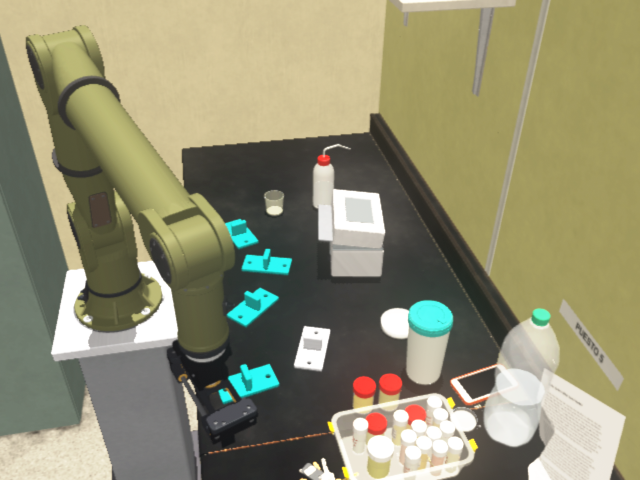

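View pics/top0.png

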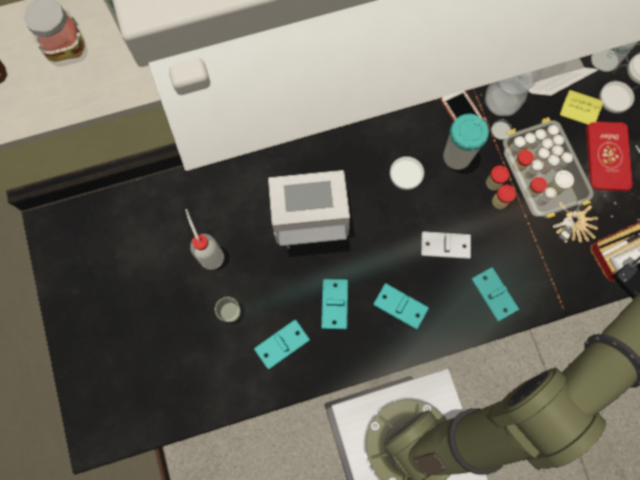

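```bash
cat > h.py <<'E'
import numpy as np, cv2
from scipy.spatial.transform import Rotation as R
def proj(p,X):
    M=R.from_euler('xyz',p['orientation'],degrees=True).as_matrix()
    c=(np.atleast_2d(X)-p['origin'])@M
    return c[:,:2]/c[:,2:]*[p['mtx'][0,0],p['mtx'][1,1]]+[p['mtx'][0,2],p['mtx'][1,2]]
def unproj(p,uv,z):
    M=R.from_euler('xyz',p['orientation'],degrees=True).as_matrix()
    uv=np.atleast_2d(uv); d=np.c_[(uv-p['mtx'][:2,2])/[p['mtx'][0,0],p['mtx'][1,1]],np.ones(len(uv))]@M.T
    o=np.array(p['origin']); return o+d*((z-o[2])/d[:,2])[:,None]
E
python3 - <<'E'
from cell import eyes,models
from h import *
P={n:eyes.read_camera(n) for n in ['top','side']}
import pickle; pickle.dump(P,open('p0.pkl','wb'))
a=P['top']['pixels'][160:255,260:360]; b=P['side']['pixels'][185:280,310:390]
f=lambda i,s:cv2.resize(i,None,fx=s,fy=s,interpolation=cv2.INTER_CUBIC)
im=np.zeros((480,800,3),np.uint8); A=f(a,4); B=f(b,5)[:475]; im[:380,:400]=A; im[:475,400:800]=B
cv2.imwrite('pics/crop.png',im[...,::-1])
# plate
for n,uv in [('top',(446,245)),('side',(312,347))]:
    ds=models.cut_out(P[n],'carrier_plate')
    for d in ds:
        m=d['pixels'].astype(np.uint8); r=cv2.minAreaRect(cv2.findNonZero(m)); col=P[n]['pixels'][d['pixels']].mean(0)
        print(n,d['centre'],round(d['p'],2),col.round(),r,unproj(P[n],[d['centre']],.01).round(3))
    for t in ['petri','squirt_bottle','cup']:
        d=models.search_frame(P[n],t)[0]; print(t,unproj(P[n],[d['centre']],.03).round(3))
E
```

```text
top [398.3, 306.1] 0.96 [ 85. 179. 169.] ((400.59051513671875, 305.8946228027344), (49.407440185546875, 24.077274322509766), 29.357751846313477) [[ 0.336 -0.086  0.01 ]]
top [282.6, 343.5] 0.73 [ 92. 185. 175.] ((281.6342468261719, 343.5982666015625), (24.859813690185547, 49.58808898925781), 54.63753890991211) [[0.332 0.235 0.01 ]]
top [334.5, 299.0] 0.69 [ 87. 179. 169.] ((334.055419921875, 303.5598449707031), (25.058399200439453, 48.61790084838867), 2.2025980949401855) [[0.404 0.07  0.01 ]]
top [494.1, 295.6] 0.6 [ 82. 162. 153.] ((494.56219482421875, 293.4613342285156), (49.660003662109375, 24.551671981811523), 58.172550201416016) [[ 0.287 -0.339  0.01 ]]
top [445.5, 242.3] 0.55 [198. 195. 189.] ((446.0707702636719, 244.72616577148438), (49.035499572753906, 24.961509704589844), 3.1798300743103027) [[ 0.463 -0.266  0.01 ]]
petri [[ 0.682 -0.22   0.03 ]]
squirt_bottle [[0.629 0.36  0.03 ]]
cup [[0.463 0.354 0.03 ]]
side [308.4, 347.1] 0.96 [238. 237. 237.] ((312.33599853515625, 347.964111328125), (27.444786071777344, 44.174198150634766), 12.33908748626709) [[ 0.452 -0.264  0.01 ]]
side [240.9, 234.0] 0.9 [ 40. 208. 202.] ((242.36207580566406, 232.65518188476562), (29.33986473083496, 22.840526580810547), 68.19859313964844) [[0.342 0.23  0.01 ]]
side [253.4, 308.9] 0.85 [ 39. 215. 210.] ((251.44117736816406, 304.76470947265625), (26.46551513671875, 50.43633270263672), 49.39870071411133) [[ 0.339 -0.105  0.01 ]]
side [250.2, 380.3] 0.74 [ 41. 224. 219.] ((246.09999084472656, 379.8000183105469), (31.93899917602539, 59.76704025268555), 71.56504821777344) [[ 0.304 -0.339  0.01 ]]
side [267.2, 262.4] 0.58 [ 41. 223. 217.] ((267.2049255371094, 260.7459411621094), (47.621795654296875, 23.720361709594727), 5.194429397583008) [[0.4   0.079 0.01 ]]
petri [[ 0.675 -0.246  0.03 ]]
squirt_bottle [[0.634 0.44  0.03 ]]
cup [[0.46  0.361 0.03 ]]
```

View pics/crop.png

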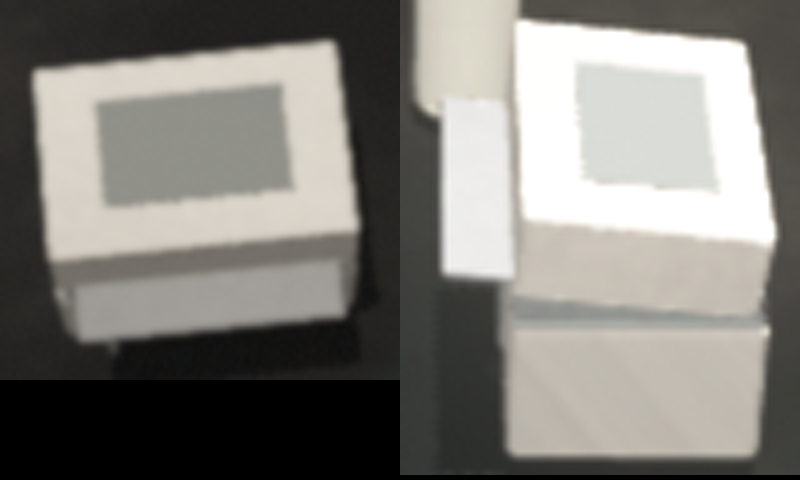

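```bash
cat > fit.py <<'E'
from h import *
import pickle
from scipy.optimize import least_squares
P=pickle.load(open('p0.pkl','rb'))
def hoodpt(q,l,y,z): # l: distance in front of hinge, z above hinge in hood frame
    x0,y0,yaw,th,xh=q
    m=np.array([xh/1-l*np.cos(th)-z*np.sin(th)*-1, y, .1+l*np.sin(th)+z*np.cos(th)])
    return m
def world(q,m):
    c,s=np.cos(q[2]),np.sin(q[2]); return np.array([q[0]+c*m[0]-s*m[1],q[1]+s*m[0]+c*m[1],m[2]])
T=[('h',(-.002,.096,.058),(35,70)),('h',(-.002,-.096,.058),(337,41)),('h',(.128,-.096,.058),(358,232)),('h',(.128,.096,.058),(52,262)),
('h',(.165,.085,.008),(80,342)),('h',(.165,-.085,.008),(352,317))]
S=[('h',(.128,.096,.058),(516,20)),('h',(-.002,.096,.058),(745,42)),('h',(-.002,-.096,.058),(775,242)),('h',(.128,-.096,.058),(522,219)),
('h',(.165,.085,.008),(443,98)),('h',(.165,-.085,.008),(442,276)),('p',(-.063,-.098,0),(507,457)),('p',(.075,-.098,0),(759,458))]
def res(q,full=False):
    r=[]
    for n,L in (('top',T),('side',S)):
        for k,a,uv in L:
            m=hoodpt(q[:5],*a) if k=='h' else np.array(a)
            W=world(q,m)+ (q[5:8] if n=='side' else 0)
            pix=np.array(uv)/4+[260-.5+.125,160-.375] if n=='top' else (np.array(uv)-[400,0])/5+[310-.4,185-.4]
            r.append(proj(P[n],W)[0]-pix)
    r=np.array(r)
    return r if full else np.r_[r.ravel(),(q[4]-.075)/.003,q[5:8]/.002]
s=least_squares(res,[.6,.1,-.1,.1,.075,0,0,0]); q=s.x
if __name__=='__main__':
    print(q.round(4)); print(res(q,True).round(1))
    cov=np.linalg.inv(s.jac.T@s.jac)*.25; print(np.sqrt(np.diag(cov)).round(4))
    for nm,a in [('lip',(.165,0,.002)),('lipL',(.165,.085,.002)),('tab',(.149,.065,-.025)),('tabfoot',(.149,.065,-.043))]: print(nm,world(q,hoodpt(q[:5],*a)).round(4))
    print('deck',world(q,[q[4]-.08,0,.1]).round(4))
E
python3 fit.py
```

```text
[ 0.6378  0.066  -0.199   0.0749  0.0683  0.0037  0.0019  0.0034]
[[ 0.2  0.1]
 [-0.4  0.1]
 [ 0.1 -0.6]
 [-0.2 -0.4]
 [-0.1 -0.3]
 [-1.5 -0.7]
 [-0.2  0.4]
 [-0.5 -0.9]
 [-0.4 -1.8]
 [ 0.4 -0.5]
 [-0.   0.8]
 [ 0.5  0.3]
 [-1.   2.3]
 [-1.1  2.3]]
[0.001  0.0005 0.0035 0.0067 0.0009 0.0006 0.0009 0.0007]
lip [0.5437 0.085  0.1143]
lipL [0.5605 0.1683 0.1143]
tab [0.5702 0.1459 0.0862]
tabfoot [0.5688 0.1462 0.0683]
deck [0.6264 0.0683 0.1   ]
```

```bash
cat > plan.py <<'E'
from h import *
from cell import telemetry
Q=[.6378,.066,-.199]
def m2w(m): c,s=np.cos(Q[2]),np.sin(Q[2]); return np.array([Q[0]+c*m[0]-s*m[1],Q[1]+s*m[0]+c*m[1],m[2]])
def w2m(w): c,s=np.cos(Q[2]),np.sin(Q[2]); d=np.array(w)-[Q[0],Q[1],0]; return np.array([c*d[0]+s*d[1],-s*d[0]+c*d[1],d[2]])
def cur():
    o=telemetry.get_obs(); return np.array(o['tool_pos']),R.from_euler('xyz',o['tool_rot'],degrees=True),o
def orient(tilt,yaw=None,flip=True): # z tilted forward from down by tilt, tool y = +mixer y
    y=Q[2]+np.pi if yaw is None else yaw
    return R.from_euler('z',y)*R.from_euler('x',np.pi)*R.from_euler('y',-tilt)
def rows(target,Rt,n):
    p,r,_=cur(); w=((r.inv()*Rt).as_rotvec()/n).round(3); d=(target-p)/n; out=[]
    for i in range(n):
        out.append((r.inv().apply(target-p)/(n-i)*100).round(2).tolist()); p=p+r.apply(np.array(out[-1])/100); r=r*R.from_rotvec(w)
    print('ang/row',w.tolist(),'n',n); print(out)
E
python3 - <<'E'
from plan import *
t=m2w([-.20,.03,.22]); print(t); rows(t,orient(0),20)
print(telemetry.get_obs()['time_s'])
E
```

```text
[0.44767772 0.13494578 0.22      ]
ang/row [0.0, 0.0, -0.129] n 20
[[2.33, -3.1, 0.08], [2.71, -2.78, 0.08], [3.05, -2.4, 0.08], [3.33, -1.99, 0.08], [3.56, -1.55, 0.08], [3.73, -1.08, 0.08], [3.84, -0.59, 0.08], [3.88, -0.09, 0.08], [3.86, 0.41, 0.08], [3.78, 0.9, 0.08], [3.63, 1.38, 0.09], [3.42, 1.84, 0.08], [3.15, 2.26, 0.09], [2.84, 2.65, 0.08], [2.47, 2.99, 0.09], [2.07, 3.29, 0.08], [1.63, 3.53, 0.09], [1.16, 3.7, 0.08], [0.67, 3.82, 0.09], [0.17, 3.88, 0.08]]
1.4
```

Request:
{"fn": "drive_tool", "kwargs": {"angular": [[0,0,-0.129],[0,0,-0.129],[0,0,-0.129],[0,0,-0.129],[0,0,-0.129],[0,0,-0.129],[0,0,-0.129],[0,0,-0.129],[0,0,-0.129],[0,0,-0.129],[0,0,-0.129],[0,0,-0.129],[0,0,-0.129],[0,0,-0.129],[0,0,-0.129],[0,0,-0.129],[0,0,-0.129],[0,0,-0.129],[0,0,-0.129],[0,0,-0.129]], "delta_pos": [[2.33,-3.1,0.08],[2.71,-2.78,0.08],[3.05,-2.4,0.08],[3.33,-1.99,0.08],[3.56,-1.55,0.08],[3.73,-1.08,0.08],[3.84,-0.59,0.08],[3.88,-0.09,0.08],[3.86,0.41,0.08],[3.78,0.9,0.08],[3.63,1.38,0.09],[3.42,1.84,0.08],[3.15,2.26,0.09],[2.84,2.65,0.08],[2.47,2.99,0.09],[2.07,3.29,0.08],[1.63,3.53,0.09],[1.16,3.7,0.08],[0.67,3.82,0.09],[0.17,3.88,0.08]], "gripper": [0,0,0,0,0,0,0,0,0,0,0,0,0,0,0,0,0,0,0,0]}}

```text
time_s: 3.4
tool_pos: [0.448, 0.1364, 0.2204]
tool_rot: [-180.0, 0.1, 168.5]
force: [0.1, -1.0, -0.2]
grip_width: 0.0007
grasp_force: 0.0
```

Request:
{"fn": "drive_tool", "kwargs": {"angular": [[0,-0.112,0],[0,-0.112,0],[0,-0.112,0],[0,-0.112,0],[0,-0.112,0],[0,-0.112,0],[0,-0.112,0]], "delta_pos": [[0,0,0],[0,0,0],[0,0,0],[0,0,0],[0,0,0],[0,0,0],[0,0,0]], "gripper": [0,0,0,0,0,0,0]}}

```text
time_s: 4.1
tool_pos: [0.4578, 0.1328, 0.2207]
tool_rot: [-177.9, 28.3, 167.9]
force: [0.1, -0.4, 0.8]
grip_width: 0.0004
grasp_force: 0.0
```

```bash
python3 - <<'E'
from plan import *
from cell import eyes,models
p,r,o=cur(); print(p,w2m(p),r.as_matrix().round(3),o['qpos'],o['force'])
for m in ([-.20,.03,.09],[-.16,.03,.09],[-.0936,.03,.09]): rows(m2w(m),orient(.785),4)
P=eyes.read_camera('wrist'); print(P['mtx'],P['origin'],P['orientation'])
print(models.search_frame(P,'catch_tab'),models.search_frame(P,'lip_edge'))
cv2.imwrite('pics/w1.png',P['pixels'][...,::-1])
E
```

```text
[0.45780775 0.13282675 0.22065865] [-0.18965098  0.02992539  0.22065865] [[-0.861  0.227  0.456]
 [ 0.185  0.973 -0.136]
 [-0.475 -0.032 -0.88 ]] [-22.06336731 -17.2502252  -11.44086987 125.64493968  22.35755521
  54.48784029  33.40110758] [ 0.14657669 -0.36617777  0.75495641]
ang/row [-0.011, -0.073, -0.001] n 4
[[1.78, 0.1, 2.75], [1.97, 0.07, 2.61], [2.16, 0.05, 2.47], [2.33, 0.02, 2.3]]
ang/row [-0.011, -0.073, -0.001] n 4
[[0.9, 0.13, 3.22], [1.13, 0.1, 3.15], [1.36, 0.06, 3.06], [1.57, 0.03, 2.96]]
ang/row [-0.011, -0.073, -0.001] n 4
[[-0.56, 0.18, 4.01], [-0.27, 0.13, 4.04], [0.02, 0.09, 4.06], [0.33, 0.05, 4.04]]
[[371.64829954   0.         310.74667855]
 [  0.         371.64829954 242.39890419]
 [  0.           0.           1.        ]] [0.3309417  0.16679468 0.31723359] [137.01788972   1.89647698  76.85263864]
[{'centre': [358.0, 261.3], 'p': 0.7}] [{'centre': [358.6, 259.9], 'p': 0.72}, {'centre': [117.2, 295.0], 'p': 0.44}, {'centre': [296.9, 249.2], 'p': 0.4}, {'centre': [553.4, 99.9], 'p': 0.19}]
```

View pics/w1.png

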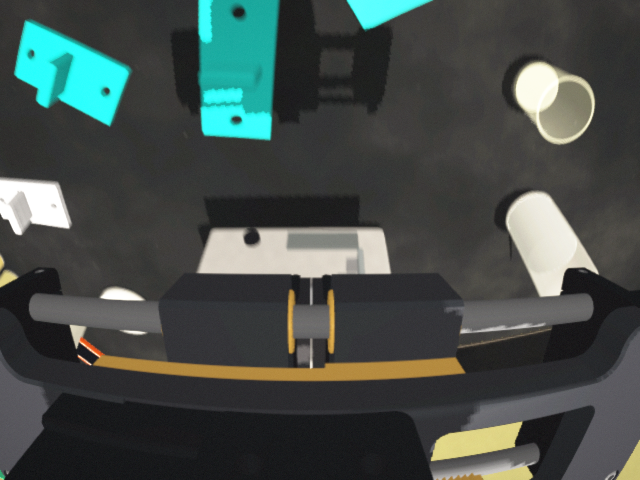

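```bash
python3 - <<'E'
from plan import *
rows(m2w([-.13,.03,.085]),orient(.65),6)
E
```

```text
ang/row [-0.007, -0.027, 0.0] n 6
[[0.12, 0.05, 2.46], [0.19, 0.03, 2.46], [0.26, 0.02, 2.45], [0.32, 0.0, 2.45], [0.39, -0.02, 2.43], [0.46, -0.03, 2.43]]
```

Request:
{"fn": "drive_tool", "kwargs": {"angular": [[-0.007,-0.027,0],[-0.007,-0.027,0],[-0.007,-0.027,0],[-0.007,-0.027,0],[-0.007,-0.027,0],[-0.007,-0.027,0],[0,0,0]], "delta_pos": [[0.12,0.05,2.46],[0.19,0.03,2.46],[0.26,0.02,2.45],[0.32,0.0,2.45],[0.39,-0.02,2.43],[0.46,-0.03,2.43],[0,0,0]], "gripper": [0,0,0,0,0,0,0]}}

```text
time_s: 4.95
tool_pos: [0.5171, 0.1129, 0.0823]
tool_rot: [-179.8, 37.1, 168.1]
force: [-0.0, -0.2, -1.1]
grip_width: 0.0003
grasp_force: 0.0
```

```bash
python3 - <<'E'
from plan import *
p,r,o=cur(); print(p,w2m(p),r.as_matrix().round(3)[:,2],o['qpos'],o['force'])
rows(m2w([-.098,.03,.085]),orient(.785),3)
E
```

```text
[0.51708067 0.112938   0.08234123] [-0.12761604  0.02214677  0.08234123] [ 0.589 -0.129 -0.798] [-13.9939827   -2.99780302 -17.20594898 136.135939    54.61536107
  29.58494625   1.95829868] [-0.04288963 -0.23092154 -1.11117804]
ang/row [-0.003, -0.046, -0.002] n 3
[[-0.84, 0.27, 0.52], [-0.81, 0.27, 0.56], [-0.79, 0.27, 0.6]]
```

Request:
{"fn": "drive_tool", "kwargs": {"angular": [[-0.003,-0.046,-0.002],[-0.003,-0.046,-0.002],[-0.003,-0.046,-0.002],[0,0,0],[0,0,0]], "delta_pos": [[-0.84,0.27,0.52],[-0.81,0.27,0.56],[-0.79,0.27,0.6],[-0.28,0,0.28],[0,0,0]], "gripper": [0,0,0,0,0]}}

```text
time_s: 5.45
tool_pos: [0.5537, 0.1174, 0.0898]
tool_rot: [179.7, 45.3, 168.5]
force: [0.4, -0.7, 0.4]
grip_width: 0.0003
grasp_force: 0.0
```

```bash
python3 - <<'E'
from plan import *
from cell import eyes
p,r,o=cur(); print(p,w2m(p),r.as_matrix().round(3)[:,2],o['qpos'],o['force'])
rows(m2w([-.094,.0475,.085]),orient(.785),2)
a=eyes.read_camera('side')['pixels'][180:300,230:390]
cv2.imwrite('pics/s2.png',cv2.resize(a,None,fx=4,fy=4,interpolation=cv2.INTER_CUBIC)[...,::-1])
E
```

```text
[0.55367346 0.11741023 0.08983385] [-0.09262953  0.03376473  0.08983385] [ 0.698 -0.137 -0.703] [-14.18635944   0.6789008  -18.50542349 136.83426803  79.03675559
  30.24291929 -21.51510714] [ 0.43907626 -0.66730783  0.40442332]
ang/row [0.002, 0.003, -0.001] n 2
[[0.22, 0.69, 0.12], [0.22, 0.68, 0.13]]
```

View pics/s2.png

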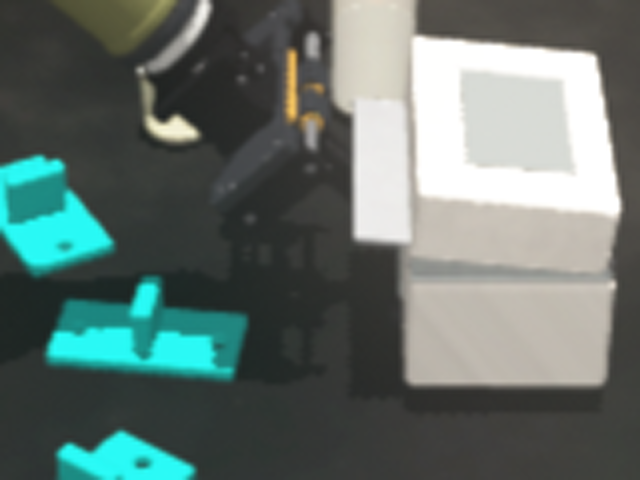

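Request:
{"fn": "drive_tool", "kwargs": {"angular": [[0,0,0],[0,0,0],[0,0,0],[0,0,0],[0,0,0]], "delta_pos": [[0.2,0.5,0.2],[0,0.5,0],[0,0.5,0],[0,0.6,0],[0,0,0]], "gripper": [0,0,0,0,0]}}

```text
time_s: 6.0
tool_pos: [0.5566, 0.14, 0.0857]
tool_rot: [179.7, 45.3, 168.7]
force: [-1.2, -2.4, 1.0]
grip_width: 0.0007
grasp_force: 0.9
```

```bash
cat > st.py <<'E'
from plan import *
p,r,o=cur(); c,s=np.cos(Q[2]),np.sin(Q[2]); f=o['force']
print('t',o['time_s'],'m',w2m(p).round(4),'z',(R.from_euler('z',-Q[2])*r).as_matrix().round(3)[:,2],'q',np.round(o['qpos'],1),'Fm',np.round([c*f[0]+s*f[1],-s*f[0]+c*f[1],f[2]],2))
E
python3 st.py
```

```text
t 6.0 m [-0.0942  0.0565  0.0857] z [ 0.711  0.006 -0.704] q [-15.8   2.9 -19.7 135.3  79.2  32.4 -23.4] Fm [-0.67 -2.61  0.96]
```

Request:
{"fn": "drive_tool", "kwargs": {"angular": [[0,0,0],[0,0,0],[0,0,0]], "delta_pos": [[0,0.3,0],[0,0.2,0],[0,0,0]], "gripper": [0,0,0]}}

```text
time_s: 6.3
tool_pos: [0.5575, 0.144, 0.0856]
tool_rot: [179.7, 45.3, 168.7]
force: [-0.7, -3.0, -0.8]
grip_width: 0.0002
grasp_force: 1.2
```

```bash
python3 st.py
```

```text
t 6.3 m [-0.0942  0.0606  0.0856] z [ 0.711  0.006 -0.704] q [-16.1   3.3 -19.9 134.9  79.1  32.9 -23.5] Fm [-0.12 -3.09 -0.77]
```

Request:
{"fn": "drive_tool", "kwargs": {"angular": [[0,0,0],[0,0,0]], "delta_pos": [[0,0.2,0],[0,0,0]], "gripper": [0,0]}}

```text
time_s: 6.5
tool_pos: [0.5578, 0.146, 0.0856]
tool_rot: [179.7, 45.3, 168.7]
force: [-0.5, -2.6, 0.1]
grip_width: 0.0003
grasp_force: 1.4
```

```bash
python3 st.py; python3 st.py
```

```text
t 6.5 m [-0.0942  0.0626  0.0856] z [ 0.711  0.006 -0.704] q [-16.2   3.5 -20.  134.7  79.   33.1 -23.6] Fm [ 0.02 -2.67  0.09]
t 6.5 m [-0.0942  0.0626  0.0856] z [ 0.711  0.006 -0.704] q [-16.2   3.5 -20.  134.7  79.   33.1 -23.6] Fm [ 0.02 -2.67  0.09]
```

Request:
{"fn": "drive_tool", "kwargs": {"angular": [[0,0,0],[0,0,0]], "delta_pos": [[0,0.15,0],[0,0,0]], "gripper": [0,0]}}

```text
time_s: 6.7
tool_pos: [0.5582, 0.1476, 0.0857]
tool_rot: [179.7, 45.3, 168.7]
force: [0.1, -3.0, -0.4]
grip_width: 0.0003
grasp_force: 1.5
```

```bash
cat > fa.py <<'E'
from plan import *
from cell import eyes
F=[]
for i in range(8): eyes.read_camera('wrist'); F.append(cur()[2]['force'])
c,s=np.cos(Q[2]),np.sin(Q[2]);F=np.array(F);f=F.mean(0)
print(np.round([c*f[0]+s*f[1],-s*f[0]+c*f[1],f[2]],2),F.std(0).round(2))
E
python3 fa.py; python3 st.py
```

```text
[ 1.18 -2.66 -1.42] [0.45 0.66 0.56]
t 7.1 m [-0.0942  0.0642  0.0857] z [ 0.711  0.006 -0.704] q [-16.3   3.6 -20.1 134.6  78.9  33.2 -23.6] Fm [ 0.94 -2.3  -2.11]
```

Request:
{"fn": "drive_tool", "kwargs": {"angular": [[0,0,0],[0,0,0],[0,0,0]], "delta_pos": [[0,0.2,0],[0,0.2,0],[0,0,0]], "gripper": [0,0,0]}}

```text
time_s: 7.4
tool_pos: [0.559, 0.1518, 0.0857]
tool_rot: [179.7, 45.3, 168.7]
force: [1.2, -5.1, -1.0]
grip_width: 0.0006
grasp_force: 1.8
```

```bash
python3 fa.py; python3 st.py
```

```text
[ 1.74 -3.74 -1.83] [0.4  0.68 0.55]
t 7.8 m [-0.0942  0.0683  0.0858] z [ 0.711  0.006 -0.704] q [-16.6   3.9 -20.3 134.2  78.8  33.6 -23.7] Fm [ 1.38 -3.1  -2.58]
```

```bash
cat > lift.py <<'E'
from plan import *
H=np.array([.0683,.1]); d=np.array([.7071,-.7071]); n=np.array([.7071,.7071])
def tcp(th):
    u=np.array([-np.cos(th),np.sin(th)]); 
    if th<.785:
        e=np.interp(th,[.07,.3],[.0356,.024]); E=H+.165*u+.002*np.array([np.sin(th),np.cos(th)]); T=E-.0095*n+e*d
    else: T=H+.141*u-.0095*n+.002*np.array([np.sin(th),np.cos(th)])
    return T-.014*d
def go(ths):
    p=w2m(cur()[0])[[0,2]]; out=[]
    for t in ths:
        v=tcp(t)-p; r=np.round([(-v[0]-v[1])*70.71,(v[0]-v[1])*70.71],2); out.append([float(r[0]),0,float(r[1])]); p=p+np.array([-r[0]+r[1],-r[0]-r[1]])*.007071
    print(out)
if __name__=='__main__':
    import sys; a,b,k=map(float,sys.argv[1:]); go(np.linspace(a,b,int(k)))
E
python3 lift.py .06 .5 9
```

```text
[[-0.75, 0, 0.17], [-0.7, 0, -0.81], [-0.74, 0, -0.81], [-0.76, 0, -0.77], [-0.79, 0, -0.73], [-0.81, 0, -0.51], [-0.83, 0, -0.36], [-0.85, 0, -0.31], [-0.87, 0, -0.27]]
```

```bash
sed -i 's/\[.0356,.024\]/[.0262,.024]/' lift.py; python3 lift.py .06 .5 9
```

```text
[[-0.75, 0, -0.77], [-0.7, 0, -0.62], [-0.74, 0, -0.59], [-0.76, 0, -0.55], [-0.79, 0, -0.5], [-0.81, 0, -0.43], [-0.83, 0, -0.36], [-0.85, 0, -0.31], [-0.87, 0, -0.27]]
```

Lift to about 0.28 first, check, then on.

Request:
{"fn": "drive_tool", "kwargs": {"angular": [[0,0,0],[0,0,0],[0,0,0],[0,0,0],[0,0,0]], "delta_pos": [[-0.75,0,-0.77],[-0.35,0,-0.31],[-0.35,0,-0.31],[-0.37,0,-0.3],[0,0,0]], "gripper": [0,0,0,0,0]}}

```text
time_s: 8.3
tool_pos: [0.5595, 0.1515, 0.1108]
tool_rot: [179.7, 45.3, 168.7]
force: [-4.8, -2.8, -0.0]
grip_width: 0.0006
grasp_force: 2.6
```

```bash
python3 fa.py; python3 st.py; python3 lift.py .17 .5 8
```

```text
[-3.74 -4.47  0.88] [0.62 0.46 0.32]
t 8.7 m [-0.0936  0.0684  0.1108] z [ 0.711  0.006 -0.703] q [-16.1   0.8 -20.4 133.4  72.3  33.6 -16.6] Fm [-3.79 -5.07  0.94]
[[-0.38, 0, -0.25], [-0.65, 0, -0.47], [-0.67, 0, -0.44], [-0.68, 0, -0.4], [-0.71, 0, -0.33], [-0.72, 0, -0.3], [-0.73, 0, -0.26], [-0.74, 0, -0.23]]
```

```bash
python3 - <<'E'
from plan import *
from cell import eyes
a=eyes.read_camera('side')['pixels'][160:280,230:390]; b=eyes.read_camera('top')['pixels'][150:270,250:370]
f=lambda i,s:cv2.resize(i,None,fx=s,fy=s,interpolation=cv2.INTER_CUBIC)
cv2.imwrite('pics/s3.png',np.hstack([f(a,2.8),f(b,2.8)])[...,::-1])
E
```

```text
(no output)
```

View pics/s3.png

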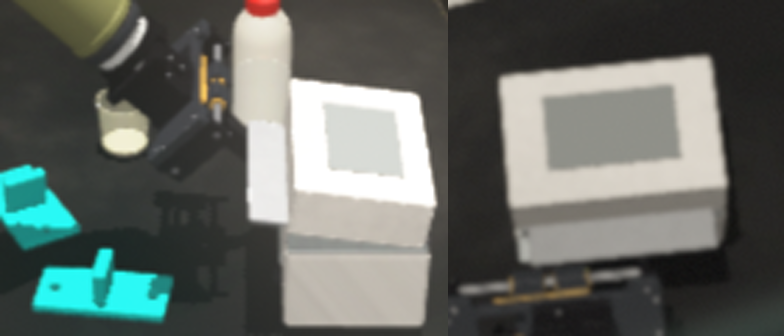

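Request:
{"fn": "drive_tool", "kwargs": {"angular": [[0,0,0],[0,0,0],[0,0,0]], "delta_pos": [[-0.3,0,-0.3],[-0.3,0,-0.3],[0,0,0]], "gripper": [0,0,0]}}

```text
time_s: 9.1
tool_pos: [0.5597, 0.1513, 0.1196]
tool_rot: [179.7, 45.3, 168.6]
force: [-3.8, -3.2, -0.2]
grip_width: 0.0006
grasp_force: 2.5
```

```bash
python3 fa.py; python3 st.py; python3 lift.py .22 .5 8;  python3 - <<'E'
from plan import *
from fit import world,hoodpt,q,P
# predicted pix of lip front-left/hood corner in side vs theta
for th in (.075,.1,.13,.16,.19,.22):
    qq=q.copy(); qq[3]=th
    print(th,[proj(P['side'],world(qq,hoodpt(qq[:5],*a))+qq[5:8]).round(1).tolist() for a in ((.165,.085,.008),(.165,-.085,.008),(.128,-.096,.058))])
from cell import eyes
a=eyes.read_camera('side')['pixels'][160:280,230:390]
cv2.imwrite('pics/s4.png',cv2.resize(a,None,fx=5,fy=5,interpolation=cv2.INTER_CUBIC)[...,::-1])
E
```

```text
[-3.67 -4.38 -0.19] [0.45 0.48 0.61]
t 9.5 m [-0.0934  0.0683  0.1196] z [ 0.711  0.006 -0.703] q [-16.   -0.3 -20.4 133.   70.1  33.7 -14.2] Fm [-4.15 -4.17 -0.9 ]
[[-0.43, 0, -0.14], [-0.57, 0, -0.38], [-0.58, 0, -0.35], [-0.59, 0, -0.29], [-0.61, 0, -0.26], [-0.61, 0, -0.24], [-0.62, 0, -0.22], [-0.64, 0, -0.19]]
0.075 [[[318.2, 205.0]], [[318.5, 240.1]], [[334.4, 227.9]]]
0.1 [[[318.4, 203.8]], [[318.7, 238.8]], [[335.1, 227.0]]]
0.13 [[[318.7, 202.4]], [[319.0, 237.3]], [[336.0, 225.8]]]
0.16 [[[319.0, 200.9]], [[319.4, 235.8]], [[336.9, 224.7]]]
0.19 [[[319.4, 199.5]], [[319.9, 234.3]], [[337.8, 223.6]]]
0.22 [[[319.9, 198.1]], [[320.3, 232.8]], [[338.8, 222.5]]]
```

View pics/s4.png

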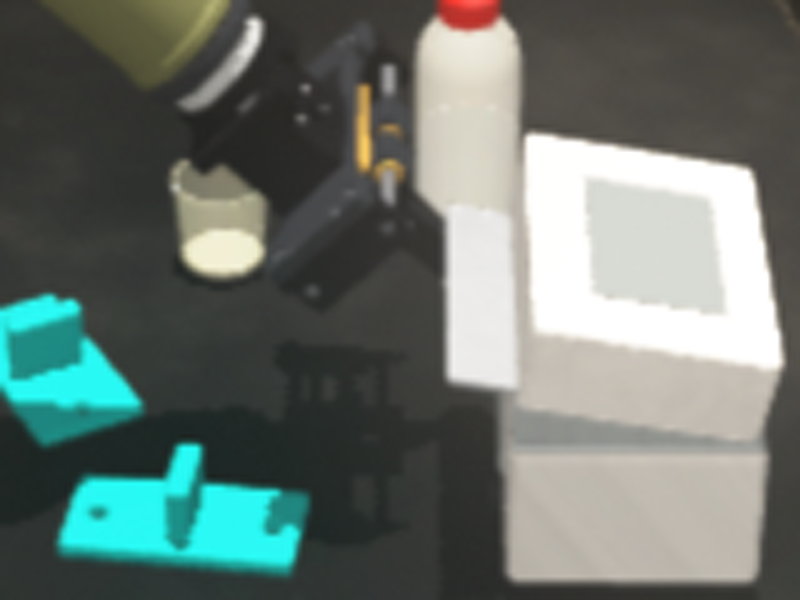

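Request:
{"fn": "drive_tool", "kwargs": {"angular": [[0,0,0],[0,0,0],[0,0,0],[0,0,0],[0,0,0],[0,0,0],[0,0,0],[0,0,0],[0,0,0]], "delta_pos": [[-0.43,0,-0.14],[-0.57,0,-0.38],[-0.58,0,-0.35],[-0.59,0,-0.29],[-0.61,0,-0.26],[-0.61,0,-0.24],[-0.62,0,-0.22],[-0.64,0,-0.19],[0,0,0]], "gripper": [0,0,0,0,0,0,0,0,0]}}

```text
time_s: 10.45
tool_pos: [0.5775, 0.1479, 0.1678]
tool_rot: [179.7, 45.4, 168.7]
force: [-4.6, -2.9, 0.6]
grip_width: 0.0002
grasp_force: 3.0
```

```bash
python3 st.py; python3 lift.py .55 1.25 14
```

```text
t 10.45 m [-0.0753  0.0684  0.1678] z [ 0.712  0.006 -0.703] q [-15.1  -3.7 -18.9 129.3  59.8  34.3  -0.9] Fm [-3.96 -3.81  0.59]
[[-0.76, 0, -0.14], [-0.87, 0, -0.18], [-0.88, 0, -0.12], [-0.88, 0, -0.08], [-0.89, 0, -0.03], [-0.81, 0, 0.01], [-0.76, 0, 0.06], [-0.75, 0, 0.1], [-0.74, 0, 0.13], [-0.74, 0, 0.18], [-0.73, 0, 0.22], [-0.72, 0, 0.26], [-0.7, 0, 0.29], [-0.68, 0, 0.33]]
```

Request:
{"fn": "drive_tool", "kwargs": {"angular": [[0,0,0],[0,0,0],[0,0,0],[0,0,0],[0,0,0],[0,0,0],[0,0,0],[0,0,0],[0,0,0],[0,0,0],[0,0,0],[0,0,0],[0,0,0],[0,0,0],[0,0,0]], "delta_pos": [[-0.76,0,-0.14],[-0.87,0,-0.18],[-0.88,0,-0.12],[-0.88,0,-0.08],[-0.89,0,-0.03],[-0.81,0,0.01],[-0.76,0,0.06],[-0.75,0,0.1],[-0.74,0,0.13],[-0.74,0,0.18],[-0.73,0,0.22],[-0.72,0,0.26],[-0.7,0,0.29],[-0.68,0,0.33],[0,0,0]], "gripper": [0,0,0,0,0,0,0,0,0,0,0,0,0,0,0]}}

```text
time_s: 11.95
tool_pos: [0.661, 0.1312, 0.2388]
tool_rot: [179.7, 45.4, 168.6]
force: [0.0, -4.0, 1.5]
grip_width: -0.0001
grasp_force: 2.7
```

```bash
python3 st.py; python3 lift.py 1.3 1.56 6;  python3 - <<'E'
from plan import *
from fit import world,hoodpt,q,P
from cell import eyes,models
for n in ('side','top'):
    p=eyes.read_camera(n)
    print(n,[(d['centre'],round(d['p'],2)) for d in models.search_frame(p,'lip_edge')][:2])
    cv2.imwrite(f'pics/{n}5.png',p['pixels'][...,::-1])
E
```

```text
t 11.95 m [0.0098 0.0685 0.2388] z [ 0.713  0.007 -0.702] q [-12.6  -0.7 -14.1 117.3  49.   34.9  17.9] Fm [ 0.84 -3.91  1.49]
[[-0.48, 0, 0.38], [-0.62, 0, 0.38], [-0.61, 0, 0.42], [-0.58, 0, 0.45], [-0.55, 0, 0.48], [-0.53, 0, 0.5]]
side [([381.9, 205.5], 0.9), ([318.6, 189.9], 0.2)]
top [([303.9, 171.5], 0.86)]
```

View pics/side5.png

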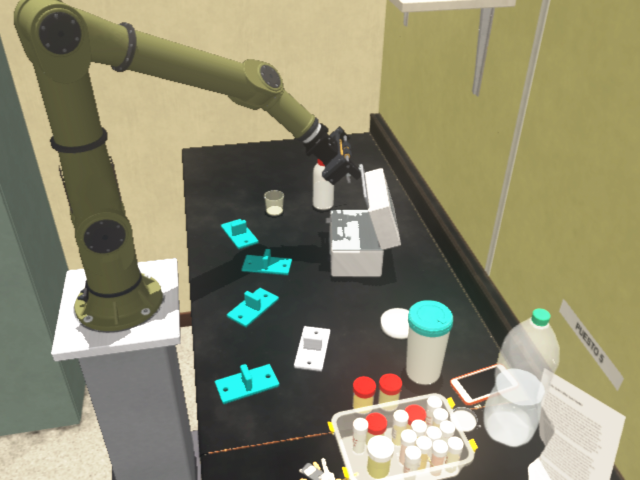

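Request:
{"fn": "drive_tool", "kwargs": {"angular": [[0,0,0],[0,0,0],[0,0,0],[0,0,0],[0,0,0],[0,0,0],[0,0,0]], "delta_pos": [[-0.48,0,0.38],[-0.62,0,0.38],[-0.61,0,0.42],[-0.58,0,0.45],[-0.55,0,0.48],[-0.43,0,0.4],[0,0,0]], "gripper": [0,0,0,0,0,0,0]}}

```text
time_s: 12.85
tool_pos: [0.7011, 0.1228, 0.245]
tool_rot: [179.6, 45.5, 168.6]
force: [-2.0, -4.9, 5.6]
grip_width: 0.0004
grasp_force: 7.4
```

```bash
python3 st.py; python3 fa.py
```

```text
t 12.85 m [0.0508 0.0682 0.245 ] z [ 0.713  0.006 -0.701] q [-11.4   3.1 -12.7 112.8  48.2  34.   21.2] Fm [-1.01 -5.19  5.63]
[ 0.3  -5.45  4.85] [0.46 0.3  0.4 ]
```

Request:
{"fn": "drive_tool", "kwargs": {"angular": [[0,0,0],[0,0,0],[0,0,0],[0,0,0],[0,0,0],[0,0,0]], "delta_pos": [[0.2,-0.5,0],[0.6,-0.8,-0.6],[1.5,0,-1.5],[2,0,-2],[2,0,-2],[2,0,-2]], "gripper": [0,0,0,0,0,0]}}

```text
time_s: 13.85
tool_pos: [0.5813, 0.1344, 0.2394]
tool_rot: [179.6, 45.2, 168.8]
force: [0.0, 0.4, 0.4]
grip_width: 0.0006
grasp_force: 0.0
```

```bash
python3 st.py;  python3 - <<'E'
from plan import *
from cell import eyes,models
import pickle
P={}
for n in ('side','top'): P[n]=eyes.read_camera(n)
pickle.dump(P,open('p1.pkl','wb'))
a=P['side']['pixels'][160:280,315:415]; b=P['top']['pixels'][140:260,255:355]
f=lambda i,s:cv2.resize(i,None,fx=s,fy=s,interpolation=cv2.INTER_CUBIC)
cv2.imwrite('pics/c6.png',np.hstack([f(a,4),f(b,4)])[...,::-1])
E
```

```text
t 13.85 m [-0.0689  0.0558  0.2394] z [ 0.71   0.009 -0.704] q [-14.1 -10.1 -16.7 125.3  45.5  37.3  17. ] Fm [-0.03  0.35  0.43]
```

View pics/c6.png

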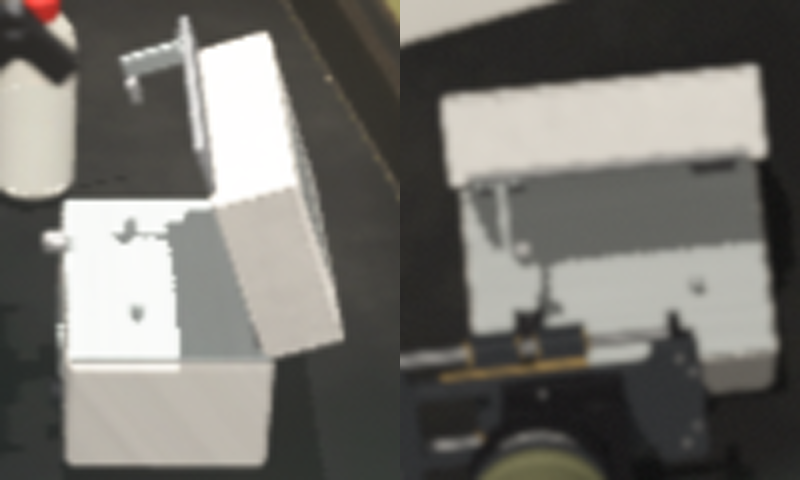

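```bash
python3 - <<'E'
from fit import *
P1=pickle.load(open('p1.pkl','rb'))
S=[((.128,-.096,.002),(215,205)),((.128,-.096,.058),(297,185)),((-.002,-.096,.058),(343,338)),((-.002,-.096,.002),(272,357)),((.128,.096,.058),(268,33))]
T=[((.128,.096,.002),(450-400,184)),((.128,-.096,.002),(768-400,156)),((.128,-.096,.058),(758-400,66)),((.128,.096,.058),(440-400,95))]
def rr(th,full=False):
    qq=q.copy(); qq[3]=th[0]; qq[4]=th[1]; r=[]
    for n,L,o in (('side',S,(315,160)),('top',T,(255,140))):
        for a,uv in L: r.append(proj(P1[n],world(qq,hoodpt(qq[:5],*a))+(q[5:8] if n=='side' else 0))[0]-(np.array(uv)/4+o-.375))
    r=np.array(r); return r if full else r.ravel()
s=least_squares(rr,[1.4,.07]); print(s.x); print(rr(s.x,True).round(1))
# plinth top & pins predicted
for nm,m in [('pinLtop',(s.x[1]-.08,.05,.1135)),('pinL',(s.x[1]-.08,.05,.1)),('pinR',(s.x[1]-.08,-.05,.1)),('pinRtop',(s.x[1]-.08,-.05,.1135)),('FR',(-.063,-.098,.1)),('BR',(.075,-.098,.1)),('FL',(-.063,.098,.1))]:
    W=world(q,m); print(nm,((proj(P1['side'],W+q[5:8])[0]-[315,160]+.375)*4).round(0),((proj(P1['top'],W)[0]-[255,140]+.375)*4+[400,0]).round(0))
E
```

```text
[1.22948215 0.06831481]
[[-1.  -0.2]
 [-0.1 -1.3]
 [ 1.4 -0.4]
 [-1.4  0.5]
 [ 0.4 -1.1]
 [ 0.7  0.4]
 [-0.4 -0.2]
 [-0.  -0.8]
 [ 0.7 -0.4]]
pinLtop [133. 217.] [544. 293.]
pinL [132. 233.] [545. 299.]
pinR [139. 316.] [697. 284.]
pinRtop [140. 300.] [698. 278.]
FR [ 65. 358.] [779. 352.]
BR [273. 359.] [756. 153.]
FL [ 59. 196.] [478. 382.]
```

```bash
python3 - <<'E'
from fit import *
from cell import eyes,models
for n in ('side','top'):
    p=eyes.read_camera(n)
    print(n,[(d['centre'],round(d['p'],2)) for d in models.search_frame(p,'lip_edge')][:2])
for th in (1.1,1.15,1.2,1.25,1.3,1.4,1.5):
    qq=q.copy(); qq[3]=th; W=world(qq,hoodpt(qq[:5],.128,-.096,.058)); print(th,proj(P['side'],W+q[5:8]).round(1),proj(P['top'],W).round(1))
a=cv2.imread('pics/top5.png')[140:200,300:360]; b=cv2.imread('pics/side5.png')[190:270,370:410]
g=pickle.load(open('p1.pkl','rb'))
a2=g['top']['pixels'][140:200,300:360,::-1]; b2=g['side']['pixels'][190:270,370:410,::-1]
print(cv2.phaseCorrelate(a.mean(2),a2.mean(2)),cv2.phaseCorrelate(b.mean(2),b2.mean(2)))
E
```

```text
side [([381.9, 204.7], 0.93)]
top [([302.8, 175.7], 0.8), ([310.6, 192.9], 0.29)]
1.1 [[381.5 204.4]] [[344.9 162.3]]
1.15 [[384.3 204.4]] [[344.6 159.5]]
1.2 [[387.1 204.5]] [[344.3 156.9]]
1.25 [[389.9 204.7]] [[344.  154.3]]
1.3 [[392.6 205. ]] [[343.6 151.8]]
1.4 [[398. 206.]] [[343.  147.1]]
1.5 [[403.1 207.4]] [[342.4 142.7]]
((-0.000157008322489105, 0.4417309827607738), 0.8442588700671976) ((-0.02864740058090476, -0.0378301274886681), 1.0059164513072194)
```

```bash
python3 - <<'E'
from plan import *
H=np.array([.0683,.1]); d=np.array([.7071,-.7071])
p=w2m(cur()[0]); py=p[1]; p=p[[0,2]]; out=[]
for th in (1.02,1.1,1.18,1.26,1.34,1.42):
    t=H+.151*np.array([-np.cos(th),np.sin(th)])-.014*d; v=t-p; p=t
    out.append([round((-v[0]-v[1])*70.71,2),0,round((v[0]-v[1])*70.71,2)]); print(th,t.round(4))
print(py,out)
E
```

```text
1.02 [-0.0206  0.2386]
1.1 [-0.0101  0.2445]
1.18 [0.0009 0.2495]
1.26 [0.0122 0.2537]
1.34 [0.0239 0.2569]
1.42 [0.0357 0.2592]
0.055333571351338 [[np.float64(-3.1), 0, np.float64(3.37)], [np.float64(-1.16), 0, np.float64(0.33)], [np.float64(-1.13), 0, np.float64(0.42)], [np.float64(-1.1), 0, np.float64(0.51)], [np.float64(-1.05), 0, np.float64(0.59)], [np.float64(-1.0), 0, np.float64(0.68)]]
```

Request:
{"fn": "drive_tool", "kwargs": {"angular": [[0,0,0],[0,0,0],[0,0,0],[0,0,0],[0,0,0],[0,0,0],[0,0,0],[0,0,0]], "delta_pos": [[0,-4,0],[-1.5,0,1.7],[-1.6,0,1.67],[-1.16,0,0.33],[-1.13,0,0.42],[-1.1,0,0.51],[-1.05,0,0.59],[0,0,0]], "gripper": [0,0,0,0,0,0,0,0]}}

```text
time_s: 14.95
tool_pos: [0.6654, 0.0762, 0.2576]
tool_rot: [179.7, 45.3, 168.6]
force: [0.5, 0.1, 0.2]
grip_width: 0.0002
grasp_force: 0.0
```

```bash
cat > hoodang.py <<'E'
from fit import *
from cell import eyes,models
p=eyes.read_camera('top'); g=p['pixels']
# hood's far top edge: fit theta by template: rows of bright->dark edge along predicted line .128,y,.058 in top view
gray=cv2.GaussianBlur(g,(3,3),0).mean(2)
best=[]
for th in np.arange(1.0,1.6,.01):
    qq=q.copy(); qq[3]=th; v=0
    for y in np.linspace(-.09,.09,25):
        u0=proj(p,world(qq,hoodpt(qq[:5],.126,y,.058)))[0]; 
        a=gray[int(round(u0[1]+2)),int(round(u0[0]))]; b=gray[int(round(u0[1]-2)),int(round(u0[0]))]; v+=a-b
    best.append((v/25,th))
best.sort(reverse=True); print('theta',[(round(a),round(b,2)) for a,b in best[:4]])
E
python3 st.py; python3 fa.py; python3 hoodang.py
```

```text
t 14.95 m [0.025  0.0154 0.2576] z [ 0.711  0.006 -0.703] q [-10.8  -3.8  -8.8 117.9  41.8  32.   29.6] Fm [0.44 0.19 0.2 ]
[0.09 0.11 0.1 ] [0.36 0.62 0.32]
theta [(151, np.float64(1.36)), (151, np.float64(1.35)), (146, np.float64(1.37)), (140, np.float64(1.34))]
```

```bash
sed "s/^p=eyes.*/p=pickle.load(open('p1.pkl','rb'))['top']; g=p['pixels']/" hoodang.py > ha1.py; python3 ha1.py
```

```text
theta [(151, np.float64(1.22)), (148, np.float64(1.23)), (143, np.float64(1.21)), (135, np.float64(1.24))]
```

Request:
{"fn": "drive_tool", "kwargs": {"angular": [[0,0,0],[0,0,0],[0,0,0]], "delta_pos": [[-1.0,0,0.68],[-0.8,0,0.7],[0,0,0]], "gripper": [0,0,0]}}

```text
time_s: 15.7
tool_pos: [0.6877, 0.0715, 0.2604]
tool_rot: [179.7, 45.3, 168.6]
force: [-0.2, -0.3, 0.5]
grip_width: 0.0004
grasp_force: 0.0
```

```bash
python3 st.py; python3 fa.py; python3 hoodang.py
```

```text
t 15.7 m [0.0479 0.0152 0.2604] z [ 0.711  0.006 -0.703] q [-10.3  -1.5  -8.  115.3  41.2  31.5  31.3] Fm [-0.12 -0.33  0.47]
[-0.25  0.12  0.01] [0.65 0.65 0.48]
theta [(147, np.float64(1.5)), (144, np.float64(1.49)), (144, np.float64(1.51)), (134, np.float64(1.52))]
```

Request:
{"fn": "drive_tool", "kwargs": {"angular": [[0,0,0],[0,0,0],[0,0,0],[0,0,0],[0,0,0],[0,0,0],[0,0,0],[0,0,0]], "delta_pos": [[-0.45,0,0.45],[0,0,0],[0.5,0,-0.5],[1.5,0,-1.5],[2.5,0,-2.5],[2.5,0,-2.5],[2.5,0,-2.5],[0,0,0]], "gripper": [0,0,0,0,0,2,4,6]}}

```text
time_s: 16.95
tool_pos: [0.5577, 0.0979, 0.2596]
tool_rot: [179.8, 45.3, 168.9]
force: [-0.3, 0.3, 0.7]
grip_width: 0.0171
grasp_force: 0.0
```

```bash
python3 st.py; python3 hoodang.py; cat > platefit.py <<'E'
from fit import *
from cell import eyes
def plate(p,off=0,z=.008):
    g=p['pixels'].astype(int)
    return g
G={n:eyes.read_camera(n) for n in ('top','side')}
from cell import models
for n in G:
    ds=[d for d in models.cut_out(G[n],'carrier_plate') if np.ptp(G[n]['pixels'][d['pixels']].mean(0))<40]
    for d in ds[:1]:
        g=G[n]['pixels'].astype(int); m=((g.min(2)>110)&(np.ptp(g,axis=2)<50)).astype(np.uint8)
        k,lab=cv2.connectedComponents(m); l=np.bincount(lab[d['pixels']&(lab>0)]).argmax(); mm=(lab==l).astype(np.uint8)
        mm=cv2.morphologyEx(mm,cv2.MORPH_CLOSE,np.ones((7,7)))
        c,_=cv2.findContours(mm,0,2); c=max(c,key=cv2.contourArea)
        w=unproj(G[n],c[:,0].astype(float),.008)[:,:2]; r=cv2.minAreaRect((w*1000).astype(np.float32)); print(n,r, mm.sum(), q[5:8].round(4) if n=='side' else '')
E
python3 platefit.py
```

```text
t 16.95 m [-0.0848  0.0154  0.2596] z [ 0.711  0.008 -0.703] q [-13.9 -16.7 -13.2 128.   39.4  37.3  25.8] Fm [-0.33  0.22  0.73]
theta [(141, np.float64(1.53)), (139, np.float64(1.52)), (136, np.float64(1.54)), (129, np.float64(1.51))]
top ((458.1007385253906, -264.0500793457031), (133.78033447265625, 69.35443878173828), 69.0875473022461) 1217 
side ((461.05908203125, -264.2772521972656), (140.81272888183594, 69.26882934570312), 68.95696258544922) 1243 [0.0037 0.0019 0.0034]
```

```bash
python3 - <<'E'
from plan import *
rows(np.array([.457,-.265,.14]),orient(.3,np.radians(159.1)),14)
E
```

```text
ang/row [0.007, 0.035, 0.01] n 14
[[0.76, -2.68, 0.43], [0.72, -2.68, 0.47], [0.68, -2.69, 0.52], [0.63, -2.69, 0.56], [0.58, -2.69, 0.6], [0.54, -2.69, 0.64], [0.49, -2.69, 0.67], [0.43, -2.7, 0.71], [0.38, -2.69, 0.74], [0.33, -2.69, 0.77], [0.28, -2.69, 0.81], [0.22, -2.69, 0.83], [0.16, -2.68, 0.86], [0.1, -2.68, 0.88]]
```

Request:
{"fn": "drive_tool", "kwargs": {"angular": [[0.007,0.035,0.01],[0.007,0.035,0.01],[0.007,0.035,0.01],[0.007,0.035,0.01],[0.007,0.035,0.01],[0.007,0.035,0.01],[0.007,0.035,0.01],[0.007,0.035,0.01],[0.007,0.035,0.01],[0.007,0.035,0.01],[0.007,0.035,0.01],[0.007,0.035,0.01],[0.007,0.035,0.01],[0.007,0.035,0.01],[0,0,0]], "delta_pos": [[0.76,-2.68,0.43],[0.72,-2.68,0.47],[0.68,-2.69,0.52],[0.63,-2.69,0.56],[0.58,-2.69,0.6],[0.54,-2.69,0.64],[0.49,-2.69,0.67],[0.43,-2.7,0.71],[0.38,-2.69,0.74],[0.33,-2.69,0.77],[0.28,-2.69,0.81],[0.22,-2.69,0.83],[0.16,-2.68,0.86],[0.1,-2.68,0.88],[0,0,0]], "gripper": [5,5,5,5,5,5,5,5,5,5,5,5,5,5,5]}}

```text
time_s: 18.7
tool_pos: [0.4643, -0.2669, 0.136]
tool_rot: [-179.2, 16.8, 158.9]
force: [0.1, -0.2, 0.7]
grip_width: 0.05
grasp_force: 0.0
```

```bash
cat > wr.py <<'E'
from plan import *
from cell import eyes,models
def wun(p,uv,z):
    M=R.from_euler('xyz',p['orientation'],degrees=True).as_matrix(); uv=np.atleast_2d(uv).astype(float)
    d=(uv-p['mtx'][:2,2])/p['mtx'][0,0]; r=np.linalg.norm(d,axis=1)+1e-9
    v=np.c_[d*(np.sin(r)/r)[:,None],np.cos(r)]@M.T; o=np.array(p['origin']); return o+v*((z-o[2])/v[:,2])[:,None]
def wproj(p,X):
    M=R.from_euler('xyz',p['orientation'],degrees=True).as_matrix(); c=(np.atleast_2d(X)-p['origin'])@M
    r=np.arctan2(np.hypot(c[:,0],c[:,1]),c[:,2]); return c[:,:2]/np.hypot(c[:,0],c[:,1])[:,None]*r[:,None]*p['mtx'][0,0]+p['mtx'][:2,2]
E
python3 st.py; python3 - <<'E'
from wr import *
p,r,o=cur(); print(p,o['tool_rot'],o['grip_width'])
P=eyes.read_camera('wrist'); cv2.imwrite('pics/w7.png',P['pixels'][...,::-1]); import pickle; pickle.dump(P,open('pw.pkl','wb'))
print(P['origin'])
for d in models.cut_out(P,'carrier_plate'):
    col=P['pixels'][d['pixels']].mean(0)
    c,_=cv2.findContours(d['pixels'].astype(np.uint8),0,2); c=max(c,key=cv2.contourArea)
    w=wun(P,c[:,0],.008)[:,:2]; print(d['p'],d['centre'],col.round(),cv2.minAreaRect((w*1000).astype(np.float32)))
E
```

```text
t 18.7 m [-0.1043 -0.3606  0.136 ] z [ 0.283 -0.063 -0.957] q [  2.4  -3.7  24.8 121.3   0.8  45.2  95.7] Fm [ 0.15 -0.18  0.66]
[ 0.46425627 -0.26687386  0.13601907] [-179.15343275   16.8349713   158.90844416] 0.049978288357311496
[ 0.36346555 -0.22456401  0.25670516]
0.94 [314.1, 181.6] [203. 200. 196.] ((465.27777099609375, -266.0585021972656), (130.112060546875, 76.60588073730469), 68.87256622314453)
0.8 [634.1, 43.6] [ 22. 150. 144.] ((416.77685546875, 29.248361587524414), (20.43265151977539, 69.05442810058594), 77.92704772949219)
0.76 [135.8, 46.4] [ 31. 204. 197.] ((298.1605224609375, -346.45751953125), (130.43875122070312, 76.17027282714844), 12.292559623718262)
0.61 [523.5, 13.6] [ 41. 223. 217.] ((390.4247131347656, -79.09584045410156), (72.85215759277344, 34.0433235168457), 81.7295913696289)
0.26 [636.5, 458.6] [121. 116. 107.] ((1705.758056640625, 403.10369873046875), (675.0848388671875, 36.355552673339844), 21.49820327758789)
```

View pics/w7.png

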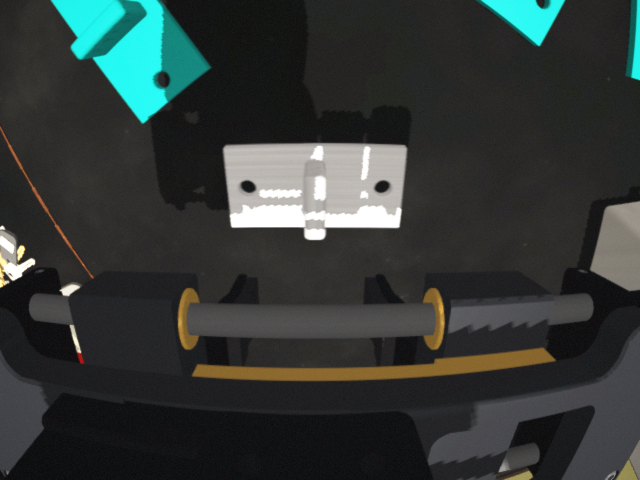

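```bash
python3 - <<'E'
from wr import *
import pickle
P=pickle.load(open('pw.pkl','rb')); g=P['pixels'].mean(2)
hs=[]
for c,r in ((248,186),(382,186)):
    w=g[r-9:r+10,c-11:c+12]; m=(w<110).astype(np.uint8); k,l,s,ce=cv2.connectedComponentsWithStats(m); i=1+s[1:,4].argmax(); print(s[i],ce[i]); hs.append((c-11+ce[i][0],r-9+ce[i][1]))
h=wun(P,hs,.008); print(h,np.linalg.norm(h[0]-h[1]),h.mean(0),np.degrees(np.arctan2(*(h[1]-h[0])[[1,0]])))
c=wun(P,[(223,145),(407,145),(401,227),(230,227)],.008); print(c.round(4),c.mean(0), np.linalg.norm(np.roll(c,1,0)-c,axis=1))
E
```

```text
[  4   3  15  13 146] [10.82876712  9.2260274 ]
[  4   3  15  13 147] [10.82312925  9.29931973]
[[ 0.44264484 -0.30891308  0.008     ]
 [ 0.47771086 -0.21751389  0.008     ]] 0.09789503984114561 [ 0.46017785 -0.26321349  0.008     ] 69.01029623023571
[[ 0.407  -0.3119  0.008 ]
 [ 0.4534 -0.1912  0.008 ]
 [ 0.5158 -0.2128  0.008 ]
 [ 0.4683 -0.3372  0.008 ]] [ 0.46115909 -0.26326343  0.008     ] [0.06633142 0.12928061 0.06605973 0.13322383]
```

```bash
python3 - <<'E'
from plan import *
rows(np.array([.4615,-.264,.029]),orient(.3,np.radians(159.0)),5)
E
```

```text
ang/row [-0.002, -0.001, 0.0] n 5
[[0.69, -0.02, 2.04], [0.69, -0.02, 2.03], [0.69, -0.03, 2.04], [0.69, -0.03, 2.03], [0.69, -0.03, 2.04]]
```

Request:
{"fn": "drive_tool", "kwargs": {"angular": [[-0.002,-0.001,0],[-0.002,-0.001,0],[-0.002,-0.001,0],[-0.002,-0.001,0],[-0.002,-0.001,0],[0,0,0]], "delta_pos": [[0.69,-0.02,2.04],[0.69,-0.02,2.03],[0.69,-0.03,2.04],[0.69,-0.03,2.03],[0.69,-0.03,2.04],[0,0,0]], "gripper": [5,5,5,5,5,5]}}

```text
time_s: 19.4
tool_pos: [0.4598, -0.2608, 0.0266]
tool_rot: [-179.9, 16.9, 159.3]
force: [0.8, 0.9, -0.0]
grip_width: 0.0504
grasp_force: 0.0
```

```bash
python3 st.py; python3 - <<'E'
from plan import *
p,r,o=cur(); print(p,o['tool_rot'])
E
```

```text
t 19.4 m [-0.1099 -0.3556  0.0266] z [ 0.287 -0.049 -0.957] q [  3.5   6.   25.6 127.5  -9.4  30.6 105.3] Fm [ 0.63  1.02 -0.02]
[ 0.45976205 -0.26084194  0.02662839] [-179.90063414   16.89869967  159.32806891]
```

Request:
{"fn": "drive_tool", "kwargs": {"angular": [[0,0,0],[0,0,0],[0,0,0],[0,0,0],[0,0,0],[0,0,0],[0,0,0],[0,0,0]], "delta_pos": [[0,0.1,0],[0,0,0],[0,0,0],[0,0,0],[0,0,0],[0,0,0],[0,0,0],[0,0,0]], "gripper": [3,2,1.2,1.0,1.0,1.0,1.0,1.0], "squeeze": 35}}

```text
time_s: 20.2
tool_pos: [0.4625, -0.2629, 0.0302]
tool_rot: [-179.9, 17.3, 159.2]
force: [-2.7, -1.6, 6.5]
grip_width: 0.0138
grasp_force: 35.0
```

```bash
python3 st.py; python3 - <<'E'
from wr import *
p,r,o=cur(); print(p,o['tool_rot'],o['grip_width'],o['grasp_force'])
# plan: lift 120mm up
rows(p+[0,0,.13],r,5)
print(hasattr(o,'x'))
E
```

```text
t 20.2 m [-0.1068 -0.357   0.0302] z [ 0.293 -0.051 -0.955] q [  3.5   5.8  25.7 127.3  -9.3  30.6 105.1] Fm [-2.33 -2.09  6.51]
[ 0.46250123 -0.26286639  0.03020309] [-179.87103771   17.32253801  159.21286019] 0.013763078300232908 34.99598211608827
ang/row [0.0, 0.0, 0.0] n 5
[[-0.77, -0.01, -2.48], [-0.78, -0.0, -2.48], [-0.77, -0.01, -2.48], [-0.78, -0.0, -2.49], [-0.77, -0.01, -2.48]]
False
```

Request:
{"fn": "drive_tool", "kwargs": {"angular": [[0,0,0],[0,0,0],[0,0,0],[0,0,0],[0,0,0],[0,0,0],[0,0,0]], "delta_pos": [[-0.4,0,-1.3],[-0.7,0,-2.2],[-0.8,0,-2.5],[-0.8,0,-2.5],[-0.8,0,-2.5],[-0.8,0,-2.5],[0,0,0]], "gripper": [1.0,1.0,1.0,1.0,1.0,1.0,1.0]}}

```text
time_s: 20.9
tool_pos: [0.465, -0.2625, 0.1743]
tool_rot: [-179.9, 17.5, 159.3]
force: [0.1, -1.7, -2.1]
grip_width: 0.0139
grasp_force: 35.0
```

```bash
python3 st.py; cat >> wr.py <<'E'
def camtool():
    P=eyes.read_camera('wrist'); p,r,o=cur()
    return P,r.inv().apply(P['origin']-p),r.inv()*R.from_euler('xyz',P['orientation'],degrees=True)
RT=R.from_euler('xyz',[-179.87,17.32,np.degrees(Q[2])+180],degrees=True)
E
python3 - <<'E'
from wr import *
import pickle
P,t,rc=camtool(); print(t,rc.as_euler('xyz',degrees=True)); pickle.dump((P,t,rc),open('pc.pkl','wb'))
for d in models.cut_out(P,'carrier_plate')[:3]:
    ys,xs=np.nonzero(d['pixels']); print(d['p'],d['centre'],P['pixels'][d['pixels']].mean(0).round(),xs.min(),xs.max(),ys.min(),ys.max())
deck=[Q[0]*0-.0117,0,.1]
for dx in (-.12,-.08,-.04,-.02,0,.02):
  for z in (.2,.24,.28):
    tp=m2w([-.0117+dx,0,z]); c=dict(P); c['origin']=tp+RT.apply(t); c['orientation']=(RT*rc).as_euler('xyz',degrees=True)
    print(dx,z,wproj(c,[m2w([-.0117,.05,.11]),m2w([-.0117,-.05,.11])]).round(0).tolist())
E
```

```text
t 20.9 m [-0.1044 -0.3562  0.1743] z [ 0.297 -0.05  -0.953] q [  1.8  -7.   24.8 119.4   1.5  49.5  95.3] Fm [ 0.41 -1.61 -2.09]
[ 0.06806735  0.00088921 -0.14881384] [-1.48587373e+01 -3.97194243e-02  9.00262200e+01]
0.96 [150.5, 43.6] [ 30. 196. 189.] 72 213 0 108
0.93 [312.5, 245.8] [188. 184. 181.] 170 450 213 364
0.87 [616.8, 38.4] [ 28. 202. 195.] 595 639 0 80
-0.12 0.2 [[370.0, 340.0], [251.0, 339.0]]
-0.12 0.24 [[365.0, 308.0], [256.0, 308.0]]
-0.12 0.28 [[360.0, 281.0], [261.0, 281.0]]
-0.08 0.2 [[375.0, 304.0], [245.0, 304.0]]
-0.08 0.24 [[369.0, 273.0], [252.0, 273.0]]
-0.08 0.28 [[364.0, 248.0], [258.0, 247.0]]
-0.04 0.2 [[381.0, 262.0], [239.0, 262.0]]
-0.04 0.24 [[373.0, 233.0], [247.0, 233.0]]
-0.04 0.28 [[367.0, 210.0], [254.0, 210.0]]
-0.02 0.2 [[384.0, 237.0], [236.0, 237.0]]
-0.02 0.24 [[375.0, 210.0], [245.0, 210.0]]
-0.02 0.28 [[368.0, 189.0], [253.0, 189.0]]
0 0.2 [[387.0, 211.0], [233.0, 211.0]]
0 0.24 [[377.0, 186.0], [243.0, 186.0]]
0 0.28 [[370.0, 167.0], [251.0, 168.0]]
0.02 0.2 [[390.0, 183.0], [230.0, 183.0]]
0.02 0.24 [[380.0, 161.0], [241.0, 161.0]]
0.02 0.28 [[371.0, 145.0], [249.0, 145.0]]
```

```bash
python3 - <<'E'
from wr import *
import pickle
P,t,rc=pickle.load(open('pc.pkl','rb')); p,r,o=cur()
Rp=r*R.from_euler('xyz',[-179.87,17.32,180],degrees=True).inv()   # plate orientation (yaw=mixer-like)
# top of plate: z = -.0302+.008 rel TCP
ex=[p+Rp.apply([-.0021,s*.05,-.0222]) for s in (1,-1)]
uv=wproj(P,ex); print(uv.round(1)); g=P['pixels'].mean(2); hs=[]
for c,rr in uv.round().astype(int):
    w=g[rr-14:rr+15,c-14:c+15]; m=(w<w.max()*.45).astype(np.uint8); k,l,s,ce=cv2.connectedComponentsWithStats(m)
    for i in range(1,k): print(c,rr,s[i],(ce[i]+[c-14,rr-14]).round(1))
E
python3 - <<'E'
from wr import *
rows(m2w([-.033,0,.26]),RT,14)
E
```

```text
[[410.3 266.5]
 [208.9 266.4]]
410 267 [  0  15  29  14 331] [410.5 275.5]
209 266 [  0  15  29  14 304] [209.4 275. ]
ang/row [-0.003, -0.0, -0.011] n 14
[[-0.29, 2.59, -0.59], [-0.32, 2.59, -0.58], [-0.35, 2.59, -0.57], [-0.38, 2.59, -0.56], [-0.41, 2.58, -0.55], [-0.44, 2.58, -0.55], [-0.47, 2.58, -0.54], [-0.49, 2.57, -0.53], [-0.52, 2.57, -0.52], [-0.55, 2.56, -0.51], [-0.58, 2.56, -0.51], [-0.61, 2.55, -0.5], [-0.64, 2.55, -0.49], [-0.66, 2.54, -0.49]]
```

Request:
{"fn": "drive_tool", "kwargs": {"angular": [[-0.003,0,-0.011],[-0.003,0,-0.011],[-0.003,0,-0.011],[-0.003,0,-0.011],[-0.003,0,-0.011],[-0.003,0,-0.011],[-0.003,0,-0.011],[-0.003,0,-0.011],[-0.003,0,-0.011],[-0.003,0,-0.011],[-0.003,0,-0.011],[-0.003,0,-0.011],[-0.003,0,-0.011],[-0.003,0,-0.011],[0,0,0]], "delta_pos": [[-0.29,2.59,-0.59],[-0.32,2.59,-0.58],[-0.35,2.59,-0.57],[-0.38,2.59,-0.56],[-0.41,2.58,-0.55],[-0.44,2.58,-0.55],[-0.47,2.58,-0.54],[-0.49,2.57,-0.53],[-0.52,2.57,-0.52],[-0.55,2.56,-0.51],[-0.58,2.56,-0.51],[-0.61,2.55,-0.5],[-0.64,2.55,-0.49],[-0.66,2.54,-0.49],[0,0,0]], "gripper": [1,1,1,1,1,1,1,1,1,1,1,1,1,1,1]}}

```text
time_s: 22.5
tool_pos: [0.606, 0.077, 0.2584]
tool_rot: [-179.6, 17.0, 168.9]
force: [-0.7, 0.0, -2.6]
grip_width: 0.0135
grasp_force: 35.0
```

```bash
python3 st.py; python3 - <<'E'
from wr import *
import pickle
P0,t,rc=pickle.load(open('pc.pkl','rb'))
P=eyes.read_camera('wrist'); p,r,o=cur(); pickle.dump((P,p,r.as_rotvec()),open('pd.pkl','wb')); print(p,o['tool_rot'])
g=P['pixels'].mean(2)
Rp=r*R.from_euler('xyz',[-179.87,17.32,180],degrees=True).inv()
print('plate rear edge pred',wproj(P,[p+Rp.apply([-.0021-.032,y,-.0222]) for y in (.065,.03,0,-.03,-.065)]).round(1).tolist())
d=[d for d in models.cut_out(P,'carrier_plate') if d['p']>.3]
for x in d:
    m=x['pixels']; ys,xs=np.nonzero(m); print(x['p'],x['centre'],xs.min(),xs.max(),ys.min(),ys.max(),[(c,int(np.nonzero(m[:,c])[0].min())) for c in (200,250,312,370,420) if m[:,c].any()])
u=wproj(P,[m2w([-.0117,y,z]) for y in (.05,-.05) for z in (.1,.1135)]+[m2w([-.063,y,.1]) for y in (.098,0,-.098)]); print(u.round(1).tolist())
for k in (0,2):
    c,rr=u[k].round().astype(int); print(c,rr); print('\n'.join(' '.join(f'{int(v):3d}' for v in g[y,c-14:c+15]) for y in range(rr-16,min(rr+14,215))))
E
```

```text
t 22.5 m [-0.0334  0.0045  0.2584] z [ 0.292 -0.005 -0.956] q [-15.5   1.8   1.4 101.7   8.5  61.5  61.7] Fm [-0.66 -0.1  -2.6 ]
[0.6052448  0.0742065  0.25787509] [-179.49240857   16.92696287  168.72894533]
plate rear edge pred [[445.6, 218.2], [370.6, 217.2], [302.0, 216.9], [234.0, 217.1], [160.9, 218.0]]
0.57 [311.4, 244.3] 171 450 213 365 [(200, 214), (250, 214), (312, 215), (370, 214), (420, 215)]
[[365.5, 201.2], [367.6, 208.4], [245.7, 200.7], [243.1, 207.9], [428.5, 144.7], [305.2, 140.9], [183.4, 144.4]]
366 201
198 197 198 196 196 198 198 198 198 196 197 197 200 196 197 196 198 204 238 244 244 230 201 196 198 199 197 198 197
199 200 199 201 199 200 200 198 200 198 198 198 199 198 197 198 199 201 222 240 243 230 203 198 198 197 198 197 197
204 202 203 203 201 203 202 203 202 202 202 203 200 200 200 202 200 201 214 240 245 232 204 200 200 198 199 199 196
205 206 205 204 203 204 203 204 204 202 204 204 204 202 203 204 202 206 232 250 250 237 208 203 203 201 202 201 201
205 204 205 203 203 204 204 204 203 204 204 202 204 203 205 203 203 210 243 254 254 248 224 206 202 202 203 
[... 5695 characters left out ...]
 244
241 234 245 250 253 254 255 255 254 232 203 205 208 206 203 198 192 185 200 247 255 255 255 254 253 252 251 254 255
255 255 255 255 255 255 255 255 255 250 217 204 207 204 203 198 190 187 223 252 255 255 255 255 255 255 255 255 255
255 255 255 255 255 255 255 255 255 255 246 223 209 205 202 200 203 229 250 255 255 255 255 255 255 255 255 255 255
255 255 255 255 255 255 255 255 255 255 255 249 234 216 212 223 237 251 255 255 255 255 255 255 255 255 255 255 255
255 255 255 255 255 255 255 255 255 255 255 252 250 248 245 245 249 253 254 255 255 255 255 255 255 255 255 255 255
251 251 251 251 251 250 250 251 250 250 250 248 248 247 244 243 245 248 248 249 248 248 248 248 248 248 248 248 247
```

```bash
python3 - <<'E'
from wr import *
for i in range(5): P,t,rc=camtool()
P,t,rc=camtool(); p,r,o=cur(); print(p,w2m(p),o['tool_rot'],t,rc.as_euler('xyz',degrees=True))
g=P['pixels'].mean(2)
Rp=r*R.from_euler('xyz',[-179.87,17.32,180],degrees=True).inv(); print(Rp.as_euler('xyz',degrees=True))
print('rear edge pred',wproj(P,[p+Rp.apply([-.0021-.032,y,-.0222]) for y in (.065,.03,0,-.03,-.065)]).round(1).tolist())
for x in models.cut_out(P,'carrier_plate')[:1]:
    m=x['pixels']; ys,xs=np.nonzero(m); print(xs.min(),xs.max(),[(c,int(np.nonzero(m[:,c])[0].min())) for c in (200,250,312,370,420)])
u=wproj(P,[m2w([-.0117,y,z]) for y in (.05,-.05) for z in (.1,.1135)]); print(u.round(1).tolist())
for rr in (205,208,216,218,220,225): print(rr,'L',g[rr,150:180].astype(int).tolist(),'R',g[rr,436:462].astype(int).tolist())
for c in (200,225,280,330,400,430): print(c,g[206:224,c].astype(int).tolist())
for k in (1,3):
    c,rr=u[k].round().astype(int); print(c,rr); print('\n'.join(' '.join(f'{int(v):3d}' for v in g[y,c-12:c+13:1]) for y in range(rr-14,rr+8,2)))
E
```

```text
[0.60579752 0.0707394  0.26053163] [-0.03230783 -0.00168068  0.26053163] [-179.54105431   17.15536593  168.41206586] [ 0.06958163  0.00096031 -0.14686701] [-1.46016185e+01 -6.82774915e-02  9.00292753e+01]
[ -0.31431152   0.16436546 -11.68586386]
rear edge pred [[452.3, 219.6], [377.7, 218.7], [309.1, 218.4], [240.6, 218.7], [166.6, 219.6]]
171 450 [(200, 215), (250, 214), (312, 214), (370, 214), (420, 215)]
[[373.5, 198.5], [375.8, 205.6], [254.0, 198.7], [251.6, 205.8]]
205 L [61, 62, 61, 59, 61, 63, 59, 60, 61, 63, 61, 64, 64, 65, 64, 64, 67, 65, 67, 67, 65, 65, 66, 67, 65, 68, 66, 68, 64, 68] R [73, 71, 76, 75, 77, 74, 76, 77, 75, 80, 76, 77, 78, 82, 79, 77, 80, 77, 75, 78, 79, 76, 73, 72, 73, 74]
208 L [64, 62, 63, 64, 63, 62, 60, 64, 64, 63, 66, 64, 63, 64, 65, 65, 67, 66, 66, 68, 67, 66, 66, 67, 68, 64, 70, 67, 69, 68] R [76, 75, 75, 76, 75, 73, 79, 80, 79, 78, 80, 80, 82, 81, 79, 80, 82, 78, 78, 75, 77, 73, 73, 74, 75, 74]
216 L [62, 63, 62, 64, 62, 65, 66, 65, 63, 64, 64, 63, 62, 67, 66, 64, 65, 66, 68, 68, 65, 65, 68, 79, 142, 208, 222, 224, 224, 223] R [228, 228, 228, 226, 
[... 2940 characters left out ...]

200 200 200 201 200 203 200 201 200 201 198 188 187 190 192 190 193 191 185 184 180 175 180 195 203
206 206 207 204 205 205 204 204 205 202 188 189 192 194 199 200 198 195 187 182 177 173 186 197 205
202 203 203 202 203 201 204 201 202 199 185 187 195 200 203 205 202 195 187 182 177 176 194 201 203
208 207 210 215 218 220 218 224 242 250 196 185 199 204 208 208 201 194 185 178 174 198 207 209 209
245 245 249 255 255 255 255 255 255 255 242 210 207 206 205 204 201 197 179 185 235 255 254 252 252
255 255 255 255 255 255 255 255 255 255 255 255 250 232 225 216 207 217 240 254 255 255 255 255 255
255 255 255 255 255 255 255 255 255 255 255 255 255 255 255 255 255 255 255 255 255 255 255 255 255
```

```bash
cat >> wr.py <<'E'
c,s=np.cos(Q[2]),np.sin(Q[2]); Q[0]+=c*.0014-s*.0027; Q[1]+=s*.0014+c*.0027
E
python3 - <<'E'
from wr import *
rows(m2w([-.0096,0,.157]),RT,8)
E
```

```text
ang/row [-0.001, -0.0, -0.0] n 8
[[0.1, 0.06, 1.33], [0.1, 0.06, 1.33], [0.09, 0.06, 1.33], [0.1, 0.06, 1.33], [0.09, 0.06, 1.33], [0.1, 0.06, 1.32], [0.09, 0.05, 1.33], [0.1, 0.06, 1.32]]
```

Request:
{"fn": "drive_tool", "kwargs": {"angular": [[-0.001,0,0],[-0.001,0,0],[-0.001,0,0],[-0.001,0,0],[-0.001,0,0],[-0.001,0,0],[-0.001,0,0],[-0.001,0,0],[0,0,0],[0,0,0],[0,0,0]], "delta_pos": [[0.1,0.06,1.33],[0.1,0.06,1.33],[0.09,0.06,1.33],[0.1,0.06,1.33],[0.09,0.06,1.33],[0.1,0.06,1.32],[0.09,0.05,1.33],[0.1,0.06,1.32],[0,0,0],[0,0,0],[0,0,0]], "gripper": [1,1,1,1,1,1,1,1,1,1,1]}}

```text
time_s: 24.05
tool_pos: [0.6311, 0.0713, 0.1581]
tool_rot: [179.9, 17.3, 168.5]
force: [0.1, 0.1, -2.6]
grip_width: 0.0141
grasp_force: 35.0
```

```bash
python3 - <<'E'
from wr import *
p,r,o=cur(); print(p,w2m(p),o['tool_rot'],o['force'],o['time_s'])
rows(m2w([-.0096,0,.142]),RT,3)
rows(m2w([-.0096,0,.130]),RT,6)
E
python3 hoodang.py
```

```text
[0.63109447 0.07130816 0.15813093] [-0.00902256  0.00117779  0.15813093] [179.94560014  17.27379663 168.48624492] [ 0.12455467  0.12158908 -2.60071094] 24.05
ang/row [0.001, -0.0, -0.001] n 3
[[0.18, -0.04, 0.51], [0.18, -0.04, 0.51], [0.17, -0.04, 0.5]]
ang/row [0.0, -0.0, -0.0] n 6
[[0.15, -0.02, 0.44], [0.15, -0.02, 0.45], [0.15, -0.02, 0.44], [0.15, -0.02, 0.45], [0.15, -0.02, 0.44], [0.14, -0.02, 0.45]]
theta [(141, np.float64(1.53)), (139, np.float64(1.52)), (136, np.float64(1.54)), (129, np.float64(1.51))]
```

Request:
{"fn": "drive_tool", "kwargs": {"angular": [[0.001,0,-0.001],[0.001,0,-0.001],[0.001,0,-0.001],[0,0,0],[0,0,0]], "delta_pos": [[0.18,-0.04,0.51],[0.18,-0.04,0.51],[0.17,-0.04,0.5],[0,0,0],[0,0,0]], "gripper": [1,1,1,1,1]}}

```text
time_s: 24.6
tool_pos: [0.6296, 0.07, 0.1408]
tool_rot: [-179.8, 17.2, 168.7]
force: [0.0, 0.3, -3.0]
grip_width: 0.0139
grasp_force: 35.0
```

```bash
cat > s5.py <<'E'
from wr import *
F=[];
for i in range(6): eyes.read_camera('wrist'); F.append(cur()[2]['force'])
p,r,o=cur(); f=np.mean(F,0)
print(w2m(p).round(4),np.round(o['tool_rot'],2),'Fm',np.round([c*f[0]+s*f[1],-s*f[0]+c*f[1],f[2]],2),'T',np.round(o['wrist_torque'],2),o['time_s'],o['grip_width'])
E
python3 s5.py
```

```text
[-0.0099 -0.0002  0.1415] [-179.81   17.22  168.67] Fm [-0.01 -0.08 -2.79] T [0.19 0.37 0.01] 24.9 0.013963475976694362
```

Request:
{"fn": "drive_tool", "kwargs": {"angular": [[0,0,0],[0,0,0],[0,0,0],[0,0,0]], "delta_pos": [[0.09,0,0.28],[0.09,0,0.28],[0,0,0],[0,0,0]], "gripper": [1,1,1,1]}}

```text
time_s: 25.3
tool_pos: [0.6295, 0.0701, 0.1349]
tool_rot: [-179.8, 17.2, 168.7]
force: [-0.7, -0.7, -3.6]
grip_width: 0.0135
grasp_force: 35.0
```

```bash
python3 s5.py
```

```text
[-0.0103 -0.0004  0.1352] [-179.79   17.18  168.67] Fm [-0.91  0.16 -3.33] T [0.09 0.54 0.01] 25.6 0.013267598630300519
```

Request:
{"fn": "drive_tool", "kwargs": {"angular": [[0,0,0],[0,0,0],[0,0,0],[0,0,0],[0,0,0]], "delta_pos": [[0.06,0,0.19],[0.06,0,0.19],[0.03,0,0.1],[0,0,0],[0,0,0]], "gripper": [1,1,1,1,1]}}

```text
time_s: 26.1
tool_pos: [0.6296, 0.0699, 0.1304]
tool_rot: [-179.8, 17.2, 168.7]
force: [-3.5, -0.7, -0.1]
grip_width: 0.0138
grasp_force: 35.0
```

```bash
python3 s5.py
```

```text
[-0.0102 -0.0004  0.1304] [-179.79   17.19  168.66] Fm [-3.44 -1.8   0.35] T [ 0.02  0.99 -0.04] 26.4 0.01379495382546032
```

Request:
{"fn": "drive_tool", "kwargs": {"angular": [[0,0,0],[0,0,0],[0,0,0],[0,0,0],[0,0,0],[0,0,0],[0,0,0]], "delta_pos": [[0,0,0],[0,0,0],[0,0,0],[0,0,0],[0,0,0],[0,0,0],[0,0,0]], "gripper": [1.6,2.2,3,4,4,4,4]}}

```text
time_s: 27.1
tool_pos: [0.6297, 0.0701, 0.1303]
tool_rot: [-179.8, 17.2, 168.7]
force: [-1.3, -0.1, 0.5]
grip_width: 0.0396
grasp_force: 0.0
```

Request:
{"fn": "drive_tool", "kwargs": {"angular": [[0,0,0],[0,0,0],[0,0,0],[0,0,0],[0,0,0],[0,0,0],[0,0,0],[0,0,0]], "delta_pos": [[0.2,0,-1],[0,0,-2],[0,0,-2],[0,0,-3],[0,0,-3],[3,0,-1],[4,0,-1],[0,0,0]], "gripper": [4,4,4,4,4,4,4,4]}}

```text
time_s: 27.9
tool_pos: [0.5203, 0.0931, 0.2331]
tool_rot: [-179.8, 17.1, 168.9]
force: [-0.2, 0.2, 0.5]
grip_width: 0.0399
grasp_force: 0.0
```

```bash
python3 s5.py; python3 hoodang.py; python3 - <<'E'
from wr import *
G={n:eyes.read_camera(n) for n in ('top','wrist')}
from fit import world,q
for n,P in G.items():
    for d in models.cut_out(P,'carrier_plate'):
        col=P['pixels'][d['pixels']].mean(0)
        if np.ptp(col)>40 or d['p']<.3: continue
        cc,_=cv2.findContours(d['pixels'].astype(np.uint8),0,2); cc=max(cc,key=cv2.contourArea)
        for z in (.108,.121):
            w=(unproj(P,cc[:,0].astype(float),z) if n=='top' else wun(P,cc[:,0],z)); m=np.array([w2m(x)[:2] for x in w])*1000
            print(n,d['p'],z,d['centre'],cv2.minAreaRect(m.astype(np.float32)))
E
```

```text
[-1.165e-01 -2.000e-04  2.335e-01] [-179.81   17.22  168.62] Fm [0.43 0.16 0.47] T [0.14 0.22 0.04] 28.2 0.04026152539690029
theta [(141, np.float64(1.53)), (139, np.float64(1.52)), (136, np.float64(1.54)), (129, np.float64(1.51))]
top 0.98 0.108 [308.7, 209.5] ((-12.211307525634766, -0.4119720458984375), (63.54227828979492, 129.89976501464844), 0.2643429636955261)
top 0.98 0.121 [308.7, 209.5] ((-16.375812530517578, -0.37133026123046875), (63.008060455322266, 128.80767822265625), 0.26434239745140076)
wrist 0.62 0.108 [312.8, 284.3] ((-29.825183868408203, 0.2300567626953125), (130.0014190673828, 37.28554916381836), 89.31437683105469)
wrist 0.62 0.121 [312.8, 284.3] ((-40.25813293457031, 0.2940483093261719), (123.10748291015625, 35.30830383300781), 89.31437683105469)
```

```bash
python3 -c "
from cell import env; print(env.sign_off())"
```

```text
the job is handed in; nothing more can be done
None
```

The job is handed in. By my last camera check the hood stands at about 1.53 rad and the plate lies flush over both pins within the tolerances, with the gripper clear and the bystanders untouched; `env.sign_off()` returned no verdict, so I can't confirm a pass.

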